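# Load slicer blades into an indexing carousel and close it

## Task

Put every slicing blade lying on the counter into the blade carousel, one to a bed: flat on the bed and straight along it, notch end outward, with the notch over the bed's locating pin. The guard leaves only one bed open at a time, so draw the spring pin by its knob, swing the carousel round and let the pin drop into the slot that brings an empty bed to the window. When all blades are in, index the carousel to its closed slot, where no bed is in the window, with the pin fully home, and leave the other kitchen things where they are.

Things in the scene. Friction and masses are not known exactly. Their poses are not given: they have to be found in the camera images.
- station: Fixed base of the blade carousel: dark steel disc 312 mm across, with an index ring on it, top 24 mm above the counter. Origin: on the carousel's axis at counter level, z up. The ring has five slots 11 mm wide at -10, 40, 90, 140 and 190 degrees from the station's +x, counterclockwise from above. A post on the axis (radius 18 mm, top 74 mm) carries the guard.
- window (a point): Middle of the loading window, 40 mm above the counter (bed height), 80 mm from the axis towards the station's -y. The guard is a clear plate with steel edging, 236 mm across, underside 66 and top 70 mm above the counter; it covers the carousel but for the window, a 76 degree sector open to the rim.
- carousel (a joint): Angle (rad, counterclockwise from above) of the carousel: disc 224 mm across with four beds and an arm with the pin and knob, at this angle less 10 degrees (0.175) from the station's +x, 132 mm from the axis. Slots: 0 closed, 0.873 bed 1 in the window, 1.745 bed 2, 2.618 bed 3, 3.491 bed 4; stops just beyond. Turns only with the pin drawn or on the ring (friction 0.12 Nm). Starts anywhere.
- index_pin (a joint): Height by which the upright spring index pin is drawn, m: 0 = home in a slot, 0.008 = its round 8 mm nose rests on the ring, 0.016 = upper stop. Draw it over 8 mm (12 is ample) to pass the ring. Spring: 4 N home, 8 N fully drawn. Let go, it drops into a slot it stands over (play 1.5 mm either side).
- knob (a point): Centre of the round black pull knob on the index pin: 24 mm across, 30 mm high, 103 mm above the counter when the pin is home. It rises with the pin, travels with the carousel and spins freely about its own axis, so the gripper's yaw need not follow the swing. Clear above the guard.
- bed1 (a point): Foot of bed 1's brass locating pin (7 mm thick, 7.5 mm high), on the bed, 40 mm above the counter, 103 mm from the axis; x points outward along the bed, z up. In the window when carousel = 0.873 rad. The bed, a white pad 34 mm wide, runs from 38 to 112 mm from the axis; a 3 mm high stop at its inner end (4 mm of play) and two nibs 58 mm from the axis, 40 mm apart, keep it in line.
- bed2 (a point): Foot of bed 2's brass locating pin (7 mm thick, 7.5 mm high), on the bed, 40 mm above the counter, 103 mm from the axis; x points outward along the bed, z up. In the window when carousel = 1.745 rad. The bed, a white pad 34 mm wide, runs from 38 to 112 mm from the axis; a 3 mm high stop at its inner end (4 mm of play) and two nibs 58 mm from the axis, 40 mm apart, keep it in line.
- bed3 (a point): Foot of bed 3's brass locating pin (7 mm thick, 7.5 mm high), on the bed, 40 mm above the counter, 103 mm from the axis; x points outward along the bed, z up. In the window when carousel = 2.618 rad. The bed, a white pad 34 mm wide, runs from 38 to 112 mm from the axis; a 3 mm high stop at its inner end (4 mm of play) and two nibs 58 mm from the axis, 40 mm apart, keep it in line.
- bed4 (a point): Foot of bed 4's brass locating pin (7 mm thick, 7.5 mm high), on the bed, 40 mm above the counter, 103 mm from the axis; x points outward along the bed, z up. In the window when carousel = 3.491 rad. The bed, a white pad 34 mm wide, runs from 38 to 112 mm from the axis; a 3 mm high stop at its inner end (4 mm of play) and two nibs 58 mm from the axis, 40 mm apart, keep it in line.
- blade_a: One of three or four like dark steel slicing blades (may be absent), 70 x 34 x 4 mm, 0.08 to 0.17 kg, flat on the counter at first. Origin: centre of underside; z up; x along it to the notched end. Notch: U slot open at the +x end, 11 mm wide, from x = 19 to 35 mm. Beech gripping rib on top, along x: 12 mm wide, x = -28 to 16 mm, 14 mm high (its top 18 mm above the underside).
- blade_b: One of three or four like dark steel slicing blades (may be absent), 70 x 34 x 4 mm, 0.08 to 0.17 kg, flat on the counter at first. Origin: centre of underside; z up; x along it to the notched end. Notch: U slot open at the +x end, 11 mm wide, from x = 19 to 35 mm. Beech gripping rib on top, along x: 12 mm wide, x = -28 to 16 mm, 14 mm high (its top 18 mm above the underside).
- blade_c: One of three or four like dark steel slicing blades (may be absent), 70 x 34 x 4 mm, 0.08 to 0.17 kg, flat on the counter at first. Origin: centre of underside; z up; x along it to the notched end. Notch: U slot open at the +x end, 11 mm wide, from x = 19 to 35 mm. Beech gripping rib on top, along x: 12 mm wide, x = -28 to 16 mm, 14 mm high (its top 18 mm above the underside).
- blade_d: One of three or four like dark steel slicing blades (may be absent), 70 x 34 x 4 mm, 0.08 to 0.17 kg, flat on the counter at first. Origin: centre of underside; z up; x along it to the notched end. Notch: U slot open at the +x end, 11 mm wide, from x = 19 to 35 mm. Beech gripping rib on top, along x: 12 mm wide, x = -28 to 16 mm, 14 mm high (its top 18 mm above the underside).
- blade_a_notch (a point): Point on the underside of blade_a in its notch, 26 mm from its origin along +x; belongs at the foot of a bed's pin.
- blade_b_notch (a point): Point on the underside of blade_b in its notch, 26 mm from its origin along +x; belongs at the foot of a bed's pin.
- blade_c_notch (a point): Point on the underside of blade_c in its notch, 26 mm from its origin along +x; belongs at the foot of a bed's pin.
- blade_d_notch (a point): Point on the underside of blade_d in its notch, 26 mm from its origin along +x; belongs at the foot of a bed's pin.
- bowl: Bystander: blue plastic bowl, 150 mm across, 60 mm high. Origin under its centre.
- egg_cup: Bystander: white ceramic egg cup, 48 mm across, 62 mm high. Origin under its centre.
- mat_roll: Bystander: silicone baking mat rolled tight, 48 mm thick, 280 mm long along its x. Origin under its middle.
- pastry_wheel: Bystander: beech pastry wheel, 160 mm long along its x. Origin on the counter under it.
There are look-alikes about, which are no part of the job. Leave any purple look-alike of the blade_b alone.

How it is judged:
On the way:
1. every blade lies in a bed with its notch over the pin (((horizontal distance between blade_a_notch and bed1 below 0.006 m and z of blade_a_notch in the frame of bed1 between -0.0025 and 0.0025 m and angle between blade_a's own z axis and vertical below 0.06 rad and angle between the x axis of blade_a and the x axis of bed1, either way round below 0.15 rad) or (horizontal distance between blade_a_notch and bed2 below 0.006 m and z of blade_a_notch in the frame of bed2 between -0.0025 and 0.0025 m and angle between blade_a's own z axis and vertical below 0.06 rad and angle between the x axis of blade_a and the x axis of bed2, either way round below 0.15 rad) or (horizontal distance between blade_a_notch and bed3 below 0.006 m and z of blade_a_notch in the frame of bed3 between -0.0025 and 0.0025 m and angle between blade_a's own z axis and vertical below 0.06 rad and angle between the x axis of blade_a and the x axis of bed3, either way round below 0.15 rad) or (horizontal distance between blade_a_notch and bed4 below 0.006 m and z of blade_a_notch in the frame of bed4 between -0.0025 and 0.0025 m and angle between blade_a's own z axis and vertical below 0.06 rad and angle between the x axis of blade_a and the x axis of bed4, either way round below 0.15 rad)) and ((horizontal distance between blade_b_notch and bed1 below 0.006 m and z of blade_b_notch in the frame of bed1 between -0.0025 and 0.0025 m and angle between blade_b's own z axis and vertical below 0.06 rad and angle between the x axis of blade_b and the x axis of bed1, either way round below 0.15 rad) or (horizontal distance between blade_b_notch and bed2 below 0.006 m and z of blade_b_notch in the frame of bed2 between -0.0025 and 0.0025 m and angle between blade_b's own z axis and vertical below 0.06 rad and angle between the x axis of blade_b and the x axis of bed2, either way round below 0.15 rad) or (horizontal distance between blade_b_notch and bed3 below 0.006 m and z of blade_b_notch in the frame of bed3 between -0.0025 and 0.0025 m and angle between blade_b's own z axis and vertical below 0.06 rad and angle between the x axis of blade_b and the x axis of bed3, either way round below 0.15 rad) or (horizontal distance between blade_b_notch and bed4 below 0.006 m and z of blade_b_notch in the frame of bed4 between -0.0025 and 0.0025 m and angle between blade_b's own z axis and vertical below 0.06 rad and angle between the x axis of blade_b and the x axis of bed4, either way round below 0.15 rad)) and ((horizontal distance between blade_c_notch and bed1 below 0.006 m and z of blade_c_notch in the frame of bed1 between -0.0025 and 0.0025 m and angle between blade_c's own z axis and vertical below 0.06 rad and angle between the x axis of blade_c and the x axis of bed1, either way round below 0.15 rad) or (horizontal distance between blade_c_notch and bed2 below 0.006 m and z of blade_c_notch in the frame of bed2 between -0.0025 and 0.0025 m and angle between blade_c's own z axis and vertical below 0.06 rad and angle between the x axis of blade_c and the x axis of bed2, either way round below 0.15 rad) or (horizontal distance between blade_c_notch and bed3 below 0.006 m and z of blade_c_notch in the frame of bed3 between -0.0025 and 0.0025 m and angle between blade_c's own z axis and vertical below 0.06 rad and angle between the x axis of blade_c and the x axis of bed3, either way round below 0.15 rad) or (horizontal distance between blade_c_notch and bed4 below 0.006 m and z of blade_c_notch in the frame of bed4 between -0.0025 and 0.0025 m and angle between blade_c's own z axis and vertical below 0.06 rad and angle between the x axis of blade_c and the x axis of bed4, either way round below 0.15 rad)) and ((horizontal distance between blade_d_notch and bed1 below 0.006 m and z of blade_d_notch in the frame of bed1 between -0.0025 and 0.0025 m and angle between blade_d's own z axis and vertical below 0.06 rad and angle between the x axis of blade_d and the x axis of bed1, either way round below 0.15 rad) or (horizontal distance between blade_d_notch and bed2 below 0.006 m and z of blade_d_notch in the frame of bed2 between -0.0025 and 0.0025 m and angle between blade_d's own z axis and vertical below 0.06 rad and angle between the x axis of blade_d and the x axis of bed2, either way round below 0.15 rad) or (horizontal distance between blade_d_notch and bed3 below 0.006 m and z of blade_d_notch in the frame of bed3 between -0.0025 and 0.0025 m and angle between blade_d's own z axis and vertical below 0.06 rad and angle between the x axis of blade_d and the x axis of bed3, either way round below 0.15 rad) or (horizontal distance between blade_d_notch and bed4 below 0.006 m and z of blade_d_notch in the frame of bed4 between -0.0025 and 0.0025 m and angle between blade_d's own z axis and vertical below 0.06 rad and angle between the x axis of blade_d and the x axis of bed4, either way round below 0.15 rad))), for 0.2 s.
At the end, for the whole second after the job is handed in: Every blade flat in a bed (height within 2.5 mm, 3.4 deg of level), notch middle within 6 mm of the pin, within 8.6 deg of straight; carousel within 0.03 rad of its closed slot (0), index pin within 2.5 mm of home, carousel at rest (all of step 1 and value of joint carousel between -0.03 and 0.03 rad and value of joint index_pin below 0.0025 m and velocity of joint carousel below 0.05 rad/s); the robot touches nothing.
It fails at once if the bowl is pushed more than 40 mm (distance of bowl from where it was at the start of the episode above 0.04 m).
It fails at once if the egg cup is pushed more than 40 mm (distance of egg_cup from where it was at the start of the episode above 0.04 m).
It fails at once if the mat roll is pushed more than 40 mm (distance of mat_roll from where it was at the start of the episode above 0.04 m).
It fails at once if the pastry wheel is pushed more than 40 mm (distance of pastry_wheel from where it was at the start of the episode above 0.04 m).
Of blade_a, blade_b, blade_c, blade_d only 3 to 4 are there at a start; the rules pass over those that are not, and their reading is None.
At some moment in a run one of blade_a, blade_b, blade_c, blade_d may be knocked a few centimetres aside while the robot is not near it.
Once in a run the grip may slacken for a moment while it holds something.
It also fails if it takes over 210 s, if anything falls off the work surface, if the arm or the gripper's body presses on something with over 40 N, if the wrist force passes 120 N, or if a joint passes its speed limit or range.

## Robot

A 6-joint arm with a two-finger parallel gripper is mounted at the origin on the work surface. World frame = base frame: x ahead of the robot, y to its left, z up, the work surface at z = 0. Lengths are in m, angles in rad, forces in N, time in s.
With the tool pointing down it reaches from about 0.375 to 0.9 m from the base axis. Payload 3.1 kg.
Tool frame: the origin (TCP) lies between the finger pads; the fingertips stand robot.tip_extent ahead of it and the grasp point (between the pads) lies 3 mm ahead of it (robot.tip_extent is the distance from the TCP to the fingertips, in m); z points along the fingers, x is the direction in which the jaws open and shut, and the axes are right-handed (so a half turn about z gives the same grasp; the last joint's range is limited). The gripper opens to 87 mm and grips with 3 to 60 N. Pads are 19 mm wide; open, the fingers measure 117 mm over their backs; the gripper's body (75 mm by 190 mm) begins 51 mm behind the grasp point.
Start: joints at [1.071, 0.527, 1.433, -0, 1.181, -0.178], TCP at [0.197, 0.593, 0.245] pointing down, gripper open.
Joint ranges: [-3.08, 3.08], [-0.75, 2.2], [0.22, 2.44], [-1.43, 4.57], [0, 2.65], [-2.85, 2.85]. Speed limits (rad/s): [2.79, 2.79, 3.14, 3.14, 3.14, 3.14].

## Interface

Orientations are given as a unit quaternion [x, y, z, w].
In Python, from rig import robot, cams gives the robot as it stands.
- The arm moves only by the tool carry_out, never from a script. Its argument "steps" is a list of rows, each a list of 3 entries, a list of its own where there are three numbers: the shift along the world's x, y, z in cm, then the turn about the world's z in degrees, then the closure, from 0 (fully open) to 1 (shut). In form: [[[dx, dy, dz], spin, fingers], ...]. A call has 1 to 10 rows; each row shifts and turns the pose as measured when the row begins; what a row does not reach is not made up. A row lasts 1/10 s, in which the tool goes at most 50 mm and 8.59 degrees, less where a joint would pass 70% of its speed; a pose out of reach is approached as far as the arm can. A call with a gripper value outside its range is refused whole. The fingers move at their own pace and stop on an object; "squeeze" is the grip in N (left out, the last holds). Time passes only in rows, so rows that do not move let the fingers close. It gives the time, the measured TCP pose, the force and the opening at its end, in the units of the state.
- robot.get_obs(): the state, without advancing time (a new reading comes with each control period).
- cams.camera(name): name is "scene" or "top"; returns a dict with "pixels" (384x512x3 uint8, red, green, blue), "fx", "fy", "cx", "cy" (pixels), "eye" and "rotation" of the camera in the world. Camera axes: x right, y up, looking along -z (the intrinsics and any distortion apply to the point x, -y, -z); pixel columns grow to the right and rows downward; lengths in m; the calibration is good to about 2 mm. A picture is of the moment at which its call begins. There is no depth.
- robot.hand_in(): hands the job in, once; it reports no verdict.
The state is a dict: "time": time; "q": joint angles; "joint_velocities": joint speeds; "joint_torque": joint torques, N m; "position": TCP position; "tool_rot": TCP orientation; "ft_force": force on the tool from outside, world axes, zero at the start; "moment": the same for the moment, N m; "grip_width": finger opening in m.
Only numpy, scipy, OpenCV 4.12 (cv2) and the standard library are available. Lean on these libraries where they do the work, as an engineer would, in place of code of your own. Each camera call takes 0.05 s, during which the arm holds its last target. There are 200 camera calls.

## Working session

There is one attempt and no reset: what is moved stays moved. The work goes in short steps, Python scripts to look and compute and a tool call to move; the robot and the scene stay as the last step left them, time stands still between calls to the robot, and variables do not carry over. Pictures are saved under pics/ and viewed, about 12 in all and at most 16, crops included, and the job is handed in when it is done.

Besides the shell and the picture viewer there is one more tool, called after "Call:" as name(argument=value, ...) on one line, values as JSON. carry_out: Moves the arm, as the interface text tells. Its arguments: {"type":"object","properties":{"steps":{"type":"array"},"squeeze":{"type":"number"}},"required":["steps"]}

```bash
ls; mkdir -p pics
cat > h.py <<'E'
import numpy as np, cv2, json
from rig import robot, cams
def shot(name):
    c=cams.camera(name); return c
def save(c,fn,box=None,scale=1):
    im=cv2.cvtColor(np.asarray(c["pixels"]),cv2.COLOR_RGB2BGR)
    if box: im=im[box[1]:box[3],box[0]:box[2]]
    cv2.imwrite("pics/"+fn,cv2.resize(im,None,fx=scale,fy=scale,interpolation=cv2.INTER_CUBIC))
def proj(c,P):
    P=np.atleast_2d(P); R=np.array(c["rotation"]); p=(P-np.array(c["eye"]))@R
    return np.c_[c["cx"]+c["fx"]*p[:,0]/-p[:,2], c["cy"]+c["fy"]*(-p[:,1])/-p[:,2]]
def ray(c,uv,z):
    uv=np.atleast_2d(uv).astype(float); R=np.array(c["rotation"]); e=np.array(c["eye"])
    d=np.c_[(uv[:,0]-c["cx"])/c["fx"],-(uv[:,1]-c["cy"])/c["fy"],-np.ones(len(uv))]@R.T
    return e+d*((z-e[2])/d[:,2])[:,None]
E
python3 - <<'E'
from h import *
for n in("top","scene"):
    c=shot(n); save(c,n+"0.png",scale=1.5625)
    print(n,{k:np.round(np.array(v),4).tolist() for k,v in c.items() if k!="pixels"})
o=robot.get_obs(); print(o, robot.tip_extent)
E
```

```text
pics
top {'fx': 452.6989, 'fy': 452.6989, 'cx': 248.7833, 'cy': 193.8683, 'eye': [0.3573, -0.0133, 1.3235], 'rotation': [0.0639, -0.0547, -0.7018, 0.7074]}
scene {'fx': 432.9339, 'fy': 432.9339, 'cx': 251.2542, 'cy': 194.617, 'eye': [1.7436, -0.1425, 1.0784], 'rotation': [0.3131, 0.2845, 0.6, 0.679]}
{'time': 0.1, 'q': array([ 1.07150237e+00,  5.28395948e-01,  1.43376959e+00,  1.66015872e-06,
        1.18140152e+00, -1.78506099e-01]), 'joint_velocities': array([ 0.00058326, -0.00138871, -0.00173125, -0.00045599,  0.00065687,
       -0.00222481]), 'joint_torque': array([-1.00376237e-03, -4.40989673e+01, -1.77149713e+01,  6.34321547e-02,
        5.33908547e-02, -5.40663791e-05]), 'position': array([0.1967471 , 0.59257597, 0.24365693]), 'tool_rot': array([ 8.10960431e-01,  5.85100166e-01, -8.90754569e-04,  4.25591761e-04]), 'ft_force': array([-0.35557239,  0.89403269,  0.05762815]), 'moment': array([ 0.02143093, -0.01851019, -0.00114018]), 'grip_width': 0.08704905644406943} 0.022
```

View pics/top0.png

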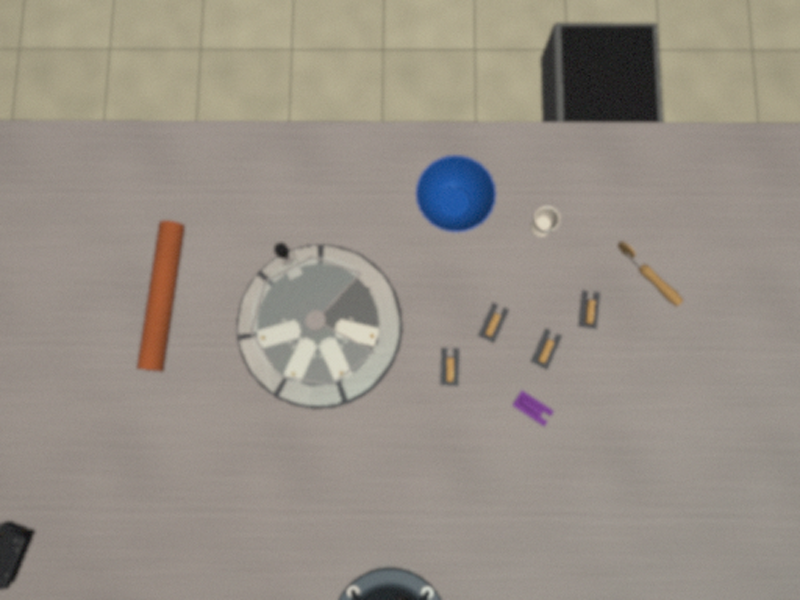

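View pics/scene0.png

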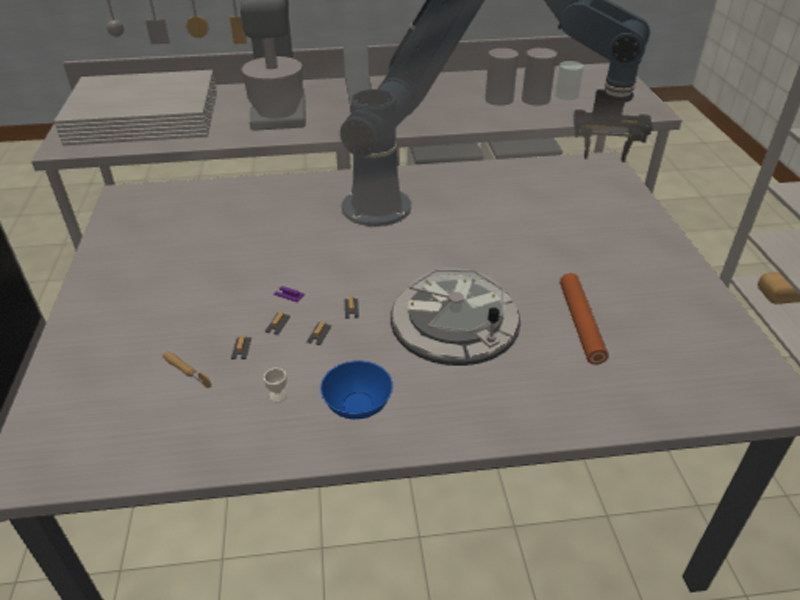

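Top view (800-px scale): four dark blades with beech ribs at (450,366), (493,322), (546,349), (589,309), with notches pointing up (+x). The purple look-alike at (533,408) is to be left alone. The station is at about (320,325), the knob at (282,250), and all four beds appear empty.

```bash
cat > meas.py <<'E'
from h import *
def blades(c):
    im=np.asarray(c["pixels"]); hsv=cv2.cvtColor(im,cv2.COLOR_RGB2HSV); out=[]
    m=cv2.inRange(hsv,(8,70,90),(25,255,255))
    n,l,s,ce=cv2.connectedComponentsWithStats(m)
    g=cv2.cvtColor(im,cv2.COLOR_RGB2GRAY)
    for i in range(1,n):
        x,y,w,h,a=s[i]
        if not 30<a<170: continue
        pts=np.argwhere(l==i)[:,::-1].astype(float)
        P=ray(c,pts,.018)[:,:2]; ctr=P.mean(0)
        # surrounding dark plate
        X,Y=int(ce[i][0]),int(ce[i][1]); r=22
        sub=g[Y-r:Y+r+1,X-r:X+r+1]; d=(sub<112)|(l[Y-r:Y+r+1,X-r:X+r+1]==i)
        nn,ll=cv2.connectedComponents(d.astype(np.uint8)); 
        q=np.argwhere(ll==ll[r,r])[:,::-1]+[X-r,Y-r]
        Q=ray(c,q,.004)[:,:2]; 
        rect=cv2.minAreaRect((Q*1000).astype(np.float32))
        u=np.linalg.svd(Q-Q.mean(0))[2][0]; ur=np.linalg.svd(P-ctr)[2][0]
        if (u[0]<0):u=-u
        if (ur[0]<0):ur=-ur
        out.append((a,ce[i].round(1),ctr.round(4),np.degrees(np.arctan2(ur[1],ur[0])).round(1),np.degrees(np.arctan2(u[1],u[0])).round(1),len(q),np.round(rect[0],1),np.round(rect[1],1)))
    return out
def disc(c,box):
    im=np.asarray(c["pixels"]).astype(float); return im[box[1]:box[3],box[0]:box[2]]
E
python3 - <<'E'
from meas import *
t=shot("top"); save(t,"st1.png",(140,145,270,270),6); save(t,"bl1.png",(270,170,400,280),6)
for b in blades(t): print(*b)
E
```

```text
51 [400.9 159. ] [ 0.686  -0.4436] 52.6 48.4 64 [ 688.  -447.4] [34.1 19. ]
90 [377.6 199.2] [ 0.5653 -0.3703] -7.5 -7.3 240 [ 572.2 -371.4] [33.4 67.8]
79 [315.1 207.4] [ 0.5398 -0.1884] -25.9 -25.4 223 [ 545.4 -190.9] [31.7 66.7]
90 [349.3 224.3] [ 0.4916 -0.2863] -25.2 -24.9 238 [ 497.1 -288.5] [32.7 67.6]
87 [287.6 236.2] [ 0.4558 -0.1082] -1.9 -4.2 225 [ 462.  -108.9] [32.  67.1]
```

View pics/st1.png

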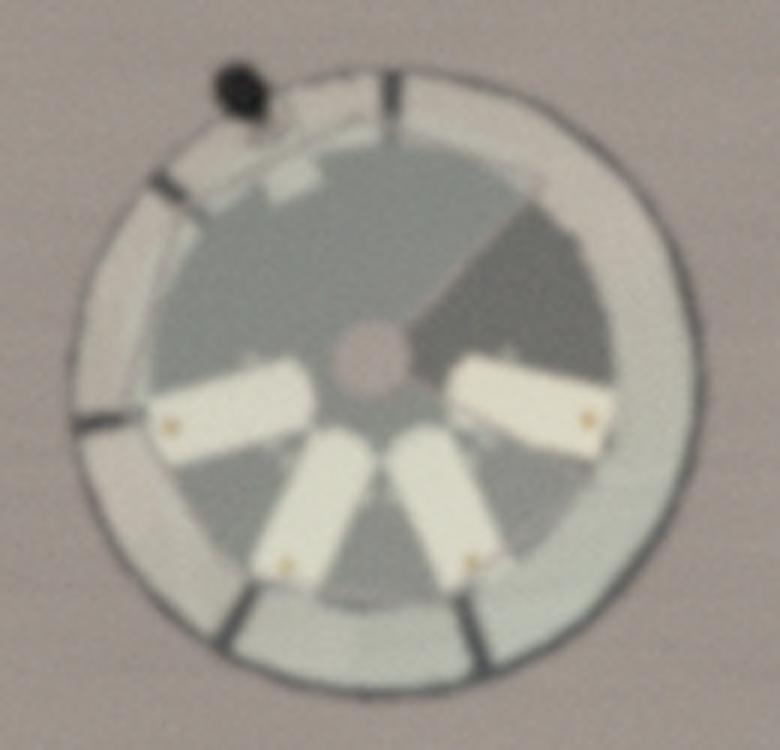

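View pics/bl1.png

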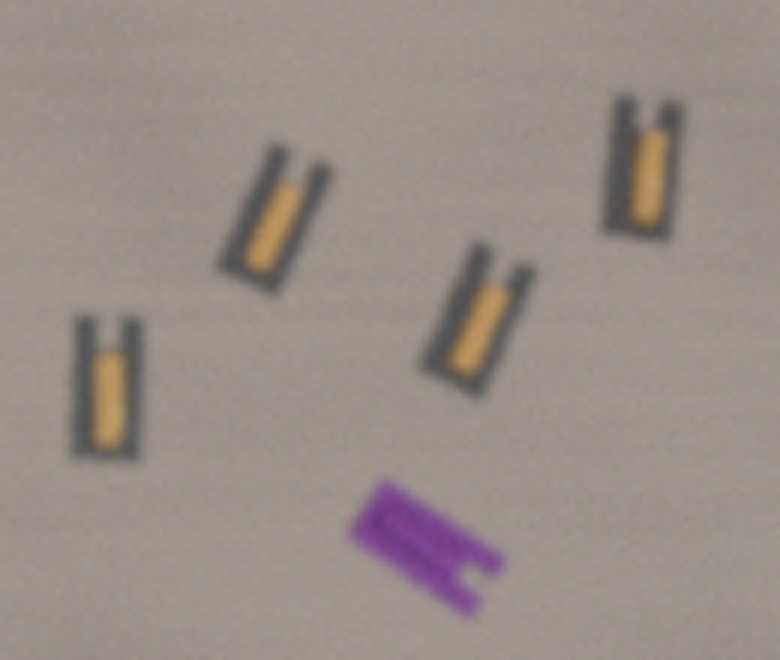

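The crops show four blades with U notches toward +x; the purple look-alike has no beech rib. On the station, the post is near (202,204.7) in full-picture pixels, the knob near (180.3,160.3), and the brass pins at crop (170,427), (287,566), (471,563), (588,419).

Run:
```python
from meas import *
from scipy.optimize import least_squares as LS
def fit(P,r=None):
    f=lambda p:np.hypot(P[:,0]-p[0],P[:,1]-p[1])-(r or p[2])
    s=LS(f,[*P.mean(0)]+([] if r else [.15]),loss="soft_l1",f_scale=.001); return s.x,np.std(s.fun)
for n in("top","scene"):
    c=shot(n); g=cv2.cvtColor(np.asarray(c["pixels"]),cv2.COLOR_RGB2GRAY).astype(np.float32)
    if n=="top":
        p0=ray(c,[[140+372/6-.5,145+358/6-.5]],.074)[0]; print("post axis",p0)
        br=np.array([[170,427],[287,566],[471,563],[588,419]])/6+[140,145]-.5
        B=ray(c,br,.0475)[:,:2]; x,s=fit(B,.103); print("brass fit",x,s,np.degrees(np.arctan2(*(B-x).T[::-1])))
        ax=x
    pts=[]
    for a in np.radians(np.arange(0,360,3)):
        r=np.arange(.140,.170,.0005); W=np.c_[ax[0]+r*np.cos(a),ax[1]+r*np.sin(a),0*r+.02]
        uv=proj(c,W).astype(np.float32); v=cv2.remap(g,uv[:,0][None],uv[:,1][None],cv2.INTER_LINEAR)[0]
        k=v.argmin()
        if 2<k<len(r)-3: pts.append(W[k,:2])
    print(n,"rim",fit(np.array(pts)),len(pts))
    # slots: dark along ring z=.024
    a=np.radians(np.arange(0,360,.5)); v=0
    for r in np.arange(.128,.146,.002):
        uv=proj(c,np.c_[ax[0]+r*np.cos(a),ax[1]+r*np.sin(a),0*a+.022]).astype(np.float32)
        v=v+cv2.remap(g,uv[:,0][None],uv[:,1][None],cv2.INTER_LINEAR)[0]/9
    base=np.array([np.median(np.take(v,np.arange(i-30,i+30),mode="wrap")) for i in range(720)]); d=np.clip(base-v-15,0,None)
    best=max(np.arange(-20,40,.5),key=lambda y:sum(np.take(d,[int(round((y+s)*2))+k for s in(-10,40,90,140,190) for k in(-2,-1,0,1,2)],mode="wrap").sum() for _ in[0]))
    for s in(-10,40,90,140,190):
        k=np.arange(int((best+s)*2)-10,int((best+s)*2)+11); w=np.take(d,k,mode="wrap"); print(s,best,(w@k/2/max(w.sum(),1e-6)-s).round(2),w.sum().round())
    # knob blob
    m=((g<45)*255).astype(np.uint8); nn,l,st,ce=cv2.connectedComponentsWithStats(m)
    kp=proj(c,[[ax[0]+.12,ax[1]+.06,.11]])[0]
    print("knob",[(st[i][4],ce[i].round(1),ray(c,ce[i],.106)[0].round(4)) for i in range(1,nn) if np.hypot(*(ce[i]-kp))<40 and st[i][4]>15])
```

```text
post axis [0.53892198 0.13558098 0.074     ]
brass fit [0.53849112 0.13534161] 0.00025984209291404287 [ 106.65218669  156.70242053 -153.73320363 -103.6134314 ]
top rim (array([0.53807771, 0.13550464, 0.15331091]), np.float64(0.0011470446369901412)) 118
-10 10.0 10.08 467.0
40 10.0 10.0 416.0
90 10.0 10.0 398.0
140 10.0 10.04 498.0
190 10.0 9.92 513.0
knob [(np.int32(31), array([180. , 160.2]), array([0.6569, 0.1946, 0.106 ]))]
scene rim (array([0.54606774, 0.13760917, 0.15657815]), np.float64(0.005477306450957833)) 89
-10 10.0 10.87 417.0
40 10.0 9.58 167.0
90 10.0 8.35 69.0
140 10.0 7.8 82.0
190 10.0 9.35 63.0
knob [(np.int32(50), array([315.5, 201.4]), array([0.6539, 0.1982, 0.106 ])), (np.int32(105), array([290.8, 229.1]), array([0.7761, 0.0889, 0.106 ]))]
```

Axis (0.5385, 0.1354), station yaw 10.0°, carousel about 0.463 rad, which makes four blades and four empty beds. Next is the knob.

Call:
carry_out(steps=[[[3.6,-3.1,0],-6,0],[[3.6,-3.1,0],-6,0],[[3.6,-3.1,0],-6,0],[[3.6,-3.1,0],-6,0],[[3.6,-3.1,0],-6,0],[[3.6,-3.1,0],-6,0],[[3.6,-3.1,0],-6,0],[[3.6,-3.1,0],-6,0],[[3.6,-3.1,0],-6,0],[[3.6,-3.1,0],-6,0]], squeeze=25)

```text
time: 1.3
position: [0.5628, 0.2751, 0.2446]
tool_rot: [0.996, 0.087, 0.002, -0.002]
ft_force: [0.1, 0.5, 0.1]
grip_width: 0.087
```

Call:
carry_out(steps=[[[3.1,-2.7,0],0,0],[[3.1,-2.7,0],0,0.3],[[3.1,-2.7,0],0,0.3],[[0,0,0],0,0.3],[[0,0,-4],0,0.3],[[0,0,-4],0,0.3],[[0,0,-3],0,0.3],[[0,0,0],0,0.3]])

```text
time: 2.1
position: [0.6655, 0.1834, 0.1328]
tool_rot: [0.997, 0.08, 0.006, -0.001]
ft_force: [-1.3, 0.5, 0.3]
grip_width: 0.061
```

Call:
carry_out(steps=[[[-0.9,1.1,0],0,0.3],[[0,0,0],0,0.3],[[0,0,-1.3],0,0.3],[[0,0,0],0,0.3]])

```text
time: 2.5
position: [0.6569, 0.1979, 0.124]
tool_rot: [0.997, 0.081, 0.009, -0.002]
ft_force: [-0.2, -0.3, -0.7]
grip_width: 0.0612
```

Call:
carry_out(steps=[[[0,-0.35,-0.5],0,0.3],[[0,0,0],0,0.3],[[0,0,0],0,1],[[0,0,0],0,1],[[0,0,0],0,1],[[0,0,0],0,1],[[0,0,0],0,1],[[0,0,0],0,1]])

```text
time: 3.3
position: [0.6568, 0.1934, 0.121]
tool_rot: [0.997, 0.081, 0.009, -0.002]
ft_force: [-2.7, 0.0, 2.2]
grip_width: 0.0231
```

```bash
python3 -c "
from h import *
o=robot.get_obs(); print(o['time'],o['position'],o['grip_width'],o['ft_force'],o['tool_rot'])"
```

```text
3.3 [0.6568347  0.19343961 0.12097789] 0.023102703797102796 [-2.74357286e+00  1.10554759e-03  2.16609513e+00] [ 0.99668984  0.08077453  0.00906901 -0.00160686]
```

```bash
cat > arc.py <<'E'
from h import *
AX=np.array([.5385,.1354])
def P(d): return AX+.132*np.array([np.cos(np.radians(d)),np.sin(np.radians(d))])
def rep(target=None,n=6,z=None):
    o=robot.get_obs(); p=o['position']; v=p[:2]-AX; a=np.degrees(np.arctan2(v[1],v[0]))
    print("t",round(o['time'],2),"pos",p.round(4),"F",o['ft_force'].round(1),"w",round(o['grip_width'],4),"ang",a.round(2),"r",np.hypot(*v).round(4))
    if target is not None:
        prev=p[:2]
        for k in range(1,n+1):
            q=P(a+(target-a)*k/n); print(((q-prev)*100).round(2).tolist()); prev=q
if __name__=="__main__":
    import sys; rep(*[float(sys.argv[1]),int(sys.argv[2])] if len(sys.argv)>2 else [])
E
python3 arc.py 50 6
```

```text
t 3.3 pos [0.6568 0.1934 0.121 ] F [-2.7  0.   2.2] w 0.0231 ang 26.13 r 0.1318
[-0.41, 0.82]
[-0.49, 0.78]
[-0.54, 0.74]
[-0.59, 0.7]
[-0.64, 0.66]
[-0.68, 0.61]
```

Call:
carry_out(steps=[[[0,0,0.4],0,1],[[0,0,0.2],0,1]])

```text
time: 3.5
position: [0.6563, 0.1933, 0.1248]
tool_rot: [0.997, 0.081, 0.008, -0.002]
ft_force: [2.3, -0.5, -7.7]
grip_width: 0.0235
```

Call:
carry_out(steps=[[[-0.4,0.8,0.1],0,1],[[-0.5,0.8,0],0,1],[[-0.55,0.75,0],0,1],[[-0.6,0.7,0],0,1],[[-0.65,0.65,0],0,1],[[0,0,0],0,1]])

```text
time: 4.1
position: [0.6254, 0.2338, 0.1227]
tool_rot: [0.997, 0.081, 0.007, -0.001]
ft_force: [-0.2, 1.1, -6.7]
grip_width: 0.0232
```

```bash
python3 arc.py 50 1
```

```text
t 4.1 pos [0.6254 0.2338 0.1227] F [-0.2  1.1 -6.7] w 0.0232 ang 48.57 r 0.1313
[-0.2, 0.27]
```

Call:
carry_out(steps=[[[-0.2,0.27,0],0,1],[[0,0,0],0,1],[[0,0,-0.5],0,1],[[0,0,-0.5],0,1],[[0,0,0],0,1]])

```text
time: 4.6
position: [0.6227, 0.2364, 0.1138]
tool_rot: [0.997, 0.081, 0.006, -0.001]
ft_force: [-2.6, -1.3, -2.6]
grip_width: 0.0232
```

```bash
python3 arc.py 50 1
```

```text
t 4.6 pos [0.6227 0.2364 0.1138] F [-2.6 -1.3 -2.6] w 0.0232 ang 50.17 r 0.1315
[0.06, 0.01]
```

Call:
carry_out(steps=[[[0,0,0],0,0.4],[[0,0,0],0,0.4],[[0,0,3],0,0.4],[[0,0,4],0,0.4],[[-1.5,-3,1],8,0.4],[[-2,-4.2,0],8,0.4],[[-2,-4.2,0],8,0.4],[[-2,-4.2,0],8,0.4],[[-2,-4.2,0],8,0.4],[[-2,-4.2,0],8,0.4]])

```text
time: 5.6
position: [0.524, 0.0059, 0.2067]
tool_rot: [0.877, 0.48, 0.023, -0.004]
ft_force: [-0.1, -0.5, -0.3]
grip_width: 0.0524
```

```bash
cat >> meas.py <<'E'
def where(tx,ty,jaw):
    o=robot.get_obs(); p=o['position']; R=Rot.from_quat(o['tool_rot']).as_matrix(); j=np.degrees(np.arctan2(R[1,0],R[0,0]))
    print("t",round(o['time'],2),"pos",p.round(4),"jaw",j.round(1),"tilt",R[:2,2].round(3),"F",o['ft_force'].round(1),"w",round(o['grip_width'],4),"GO cm",((np.array([tx,ty])-p[:2])*100).round(2),"spin",(jaw-j).round(1))
E
python3 -c "
from meas import *
c=shot('top')
for b in blades(c): print(*b)
where(.4558,-.1082,87)"
```

```text
51 [400.9 159. ] [ 0.6859 -0.4434] 52.5 49.9 54 [ 688.  -448.3] [31.2 15.3]
89 [377.6 199.3] [ 0.5651 -0.3702] -6.8 -7.9 183 [ 571.8 -370.2] [29.3 63.6]
80 [315.1 207.4] [ 0.54   -0.1884] -25.2 -26.2 170 [ 545.6 -191. ] [28.4 63.6]
91 [349.2 224.3] [ 0.4914 -0.2859] -25.2 -24.5 181 [ 496.4 -288.5] [28.9 63.3]
88 [287.6 236.2] [ 0.4558 -0.1081] -1.8 41.2 553 [476.3 -82.9] [90.8 78.8]
t 5.65 pos [0.5214 0.0009 0.2064] jaw 57.6 tilt [0.033 0.026] F [-1.9 -2.1 -0.6] w 0.0522 GO cm [ -6.56 -10.91] spin 29.4
```

Call:
carry_out(steps=[[[-2.2,-3.6,-2],8,0.4],[[-2.2,-3.6,-3],8,0.4],[[-1.6,-2.8,-3],8,0.4],[[0,0,-1],5,0.4],[[0,0,0],0,0.4]])

```text
time: 6.15
position: [0.4742, -0.0967, 0.1274]
tool_rot: [0.737, 0.675, 0.027, 0.0]
ft_force: [0.5, 0.3, 0.2]
grip_width: 0.0523
```

```bash
python3 -c "
from meas import *
where(.4558,-.1082,87.5)"
```

```text
t 6.15 pos [ 0.4742 -0.0967  0.1274] jaw 85.0 tilt [0.041 0.037] F [0.5 0.3 0.2] w 0.0523 GO cm [-1.84 -1.15] spin 2.5
```

Call:
carry_out(steps=[[[-1.3,-0.8,-3],2.5,0.4],[[-0.5,-0.3,-3],0,0.4],[[0,0,-2],0,0.4],[[0,0,0],0,0.4]])

```text
time: 6.55
position: [0.4639, -0.1107, 0.0497]
tool_rot: [0.725, 0.688, 0.031, 0.008]
ft_force: [-0.9, 1.2, -0.4]
grip_width: 0.0526
```

```bash
python3 -c "
from meas import *
where(.4558,-.1082,87.5)"
```

```text
t 6.55 pos [ 0.4639 -0.1107  0.0497] jaw 87.1 tilt [0.056 0.03 ] F [-0.9  1.2 -0.4] w 0.0526 GO cm [-0.81  0.25] spin 0.4
```

Call:
carry_out(steps=[[[-0.6,0.15,-0.7],0,0.4],[[0,0,0],0,0.4],[[0,0,0],0,0.4],[[0,0,0],0,0.4]])

```text
time: 6.95
position: [0.4613, -0.1093, 0.0459]
tool_rot: [0.725, 0.688, 0.032, 0.012]
ft_force: [-0.0, 0.3, -0.4]
grip_width: 0.0519
```

```bash
python3 -c "
from meas import *
where(.4558,-.1082,87.5)"
```

```text
t 6.95 pos [ 0.4613 -0.1093  0.0459] jaw 87.1 tilt [0.064 0.026] F [-0.   0.3 -0.4] w 0.0519 GO cm [-0.55  0.11] spin 0.4
```

Call:
carry_out(steps=[[[-0.8,0.15,-1.2],0,0.4],[[-0.1,0,-0.8],0,0.4],[[0,0,0],0,0.4]])

```text
time: 7.25
position: [0.4546, -0.1087, 0.0275]
tool_rot: [0.725, 0.688, 0.033, 0.016]
ft_force: [0.2, 0.8, 1.0]
grip_width: 0.0522
```

```bash
python3 -c "
from meas import *
where(.4558,-.1082,87.5); print(robot.get_obs()['joint_velocities'].round(3))"
```

```text
t 7.25 pos [ 0.4546 -0.1087  0.0275] jaw 87.1 tilt [0.07  0.023] F [0.2 0.8 1. ] w 0.0522 GO cm [0.12 0.05] spin 0.4
[ 0.004 -0.02   0.007 -0.002  0.014  0.004]
```

Call:
carry_out(steps=[[[0,0,0],0,1],[[0,0,0],0,1],[[0,0,0],0,1],[[0,0,0],0,1],[[0,0,0],0,1],[[0,0,1],0,1],[[0,0,2.5],0,1],[[0,0,3],0,1],[[0,0,1.5],0,1],[[0,0,0],0,1]], squeeze=30)

```text
time: 8.25
position: [0.4549, -0.1088, 0.1124]
tool_rot: [0.725, 0.688, 0.033, 0.016]
ft_force: [0.4, -0.3, -0.9]
grip_width: 0.0099
```

```bash
cat > place.py <<'E'
from meas import *
# target TCP over window: axis + r*(cos -80, sin -80), r= 77-6 (rib centre) + off
import sys
off=float(sys.argv[1])/1000 if len(sys.argv)>1 else 0
r=.071+off; a=np.radians(-80); t=np.array([.5385,.1354])+r*np.array([np.cos(a),np.sin(a)])
where(*t,10)
E
python3 place.py
```

```text
t 8.25 pos [ 0.4549 -0.1088  0.1124] jaw 87.1 tilt [0.07  0.022] F [ 0.4 -0.3 -0.9] w 0.0099 GO cm [ 9.6  17.43] spin -77.1
```

Call:
carry_out(steps=[[[1.3,2.3,0.4],-8,1],[[1.3,2.3,0.4],-8,1],[[1.3,2.3,0.4],-8,1],[[1.3,2.3,0.4],-8,1],[[1.3,2.3,0.2],-8,1],[[1.2,2.2,0],-8,1],[[0.8,1.6,0],-8,1],[[0.4,0.8,0],-8,1],[[0,0,0],-8,1],[[0,0,0],-4,1]])

```text
time: 9.25
position: [0.5393, 0.0553, 0.125]
tool_rot: [0.996, 0.081, 0.012, 0.03]
ft_force: [-0.0, 0.3, -1.6]
grip_width: 0.0103
```

```bash
python3 place.py -1
python3 - <<'E'
from meas import *
c=shot("top"); save(c,"p6.png",(140,145,300,265),5)
E
```

```text
t 9.25 pos [0.5393 0.0553 0.125 ] jaw 9.3 tilt [ 0.028 -0.058] F [-0.   0.3 -1.6] w 0.0103 GO cm [1.13 1.12] spin 0.7
```

View pics/p6.png

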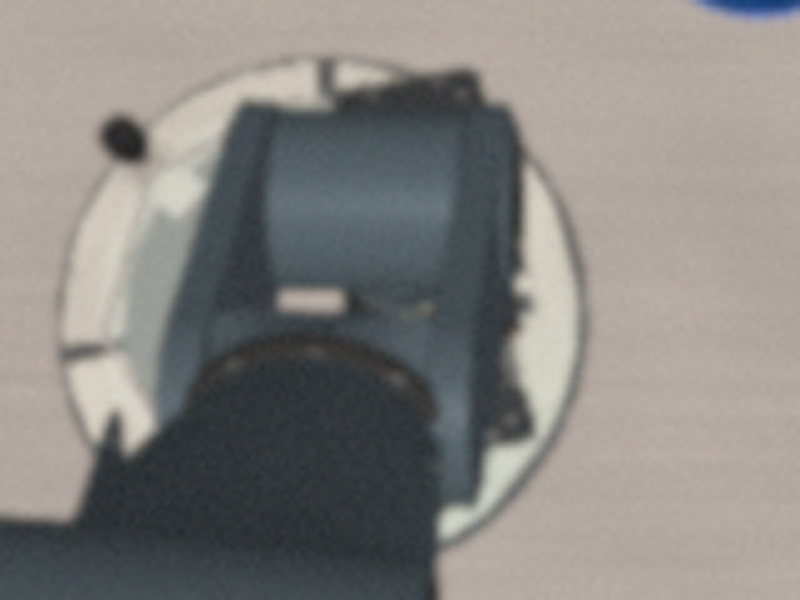

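The top view is hidden by the arm: the crop shows only the wrist over the window, with the knob at its slot. I'll use the scene camera for checks with the arm in place.

Call:
carry_out(steps=[[[0.9,0.9,-0.5],0.7,1],[[0.3,0.3,-0.5],0,1],[[0,0,0],0,1]])

```text
time: 9.6
position: [0.5512, 0.0683, 0.1126]
tool_rot: [0.996, 0.088, 0.011, 0.03]
ft_force: [-0.8, 0.0, -0.8]
grip_width: 0.0105
```

```bash
python3 place.py -1
python3 - <<'E'
from meas import *
c=shot("scene"); save(c,"p7.png",(230,150,350,240),6.5)
E
```

```text
t 9.6 pos [0.5512 0.0683 0.1126] jaw 10.2 tilt [ 0.026 -0.057] F [-0.8  0.  -0.8] w 0.0105 GO cm [-0.06 -0.18] spin -0.2
```

View pics/p7.png

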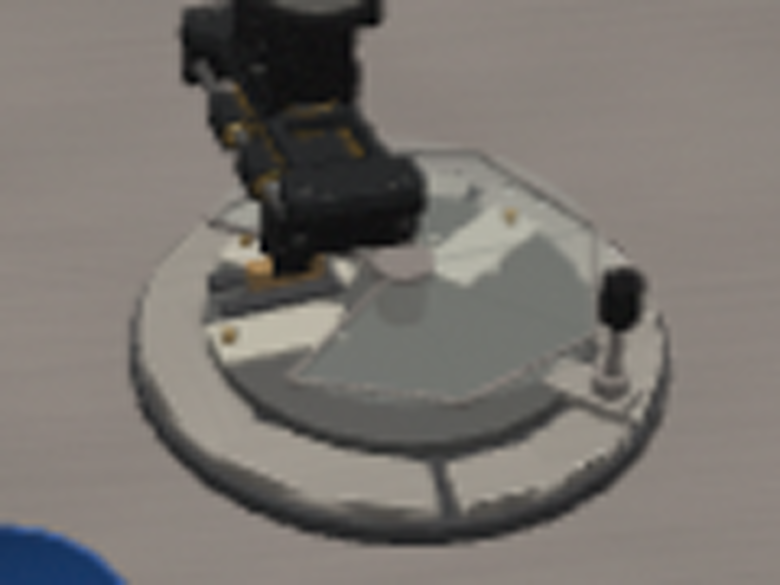

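Call:
carry_out(steps=[[[-0.05,-0.15,-1.5],0,1],[[0,0,-1.5],0,1],[[0,0,0],0,1]])

```text
time: 9.95
position: [0.551, 0.0664, 0.0822]
tool_rot: [0.996, 0.089, 0.011, 0.03]
ft_force: [0.8, 0.5, -1.3]
grip_width: 0.0103
```

```bash
python3 place.py -1
```

```text
t 9.95 pos [0.551  0.0664 0.0822] jaw 10.3 tilt [ 0.027 -0.057] F [ 0.8  0.5 -1.3] w 0.0103 GO cm [-0.03  0.01] spin -0.3
```

Call:
carry_out(steps=[[[0,0,-0.7],0,1],[[0,0,-0.4],0,1],[[0,0,-0.3],0,1],[[0,0,0],0,1]])

```text
time: 10.35
position: [0.5527, 0.0662, 0.0781]
tool_rot: [0.995, 0.09, 0.014, 0.031]
ft_force: [-0.3, 0.2, -0.8]
grip_width: 0.011
```

```bash
python3 place.py -1
```

```text
t 10.35 pos [0.5527 0.0662 0.0781] jaw 10.4 tilt [ 0.034 -0.059] F [-0.3  0.2 -0.8] w 0.011 GO cm [-0.2   0.03] spin -0.4
```

Run:
```python
from meas import *
c=shot("scene"); save(c,"p8.png",(250,165,310,215),13)
```

View pics/p8.png

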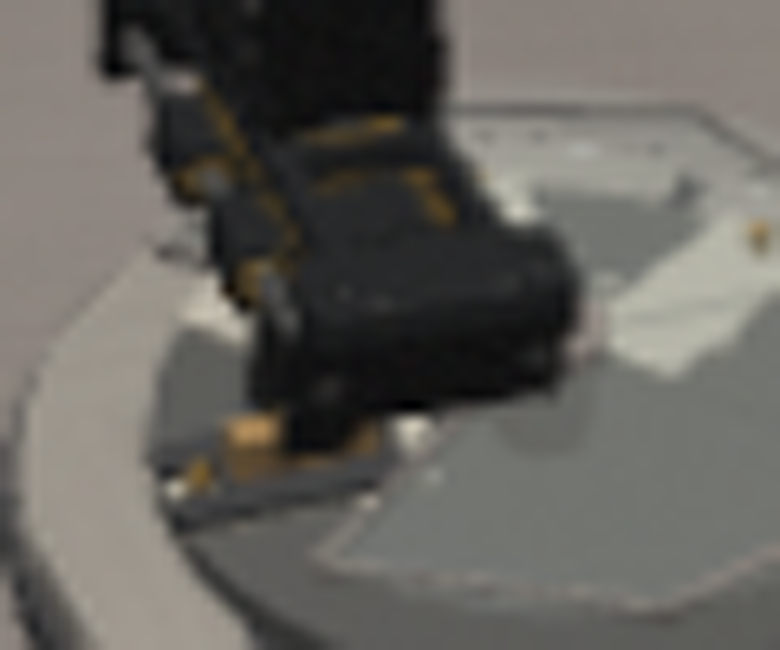

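Scene crop: the blade sits low in the bed, and the brass pin shows in the notch at crop (200,475). I'll push down gently to feel whether it is seated.

Call:
carry_out(steps=[[[-0.15,0,-0.5],0,1],[[0,0,-0.6],0,1]])

```text
time: 10.6
position: [0.5535, 0.066, 0.0748]
tool_rot: [0.995, 0.09, 0.018, 0.032]
ft_force: [-13.3, 1.1, 43.7]
grip_width: 0.0112
```

```bash
python3 place.py -1
```

```text
t 10.6 pos [0.5535 0.066  0.0748] jaw 10.4 tilt [ 0.041 -0.06 ] F [-13.3   1.1  43.7] w 0.0112 GO cm [-0.28  0.05] spin -0.4
```

Call:
carry_out(steps=[[[0,0,0.25],0,1],[[0,0,0],0,1]])

```text
time: 10.8
position: [0.5531, 0.066, 0.0793]
tool_rot: [0.995, 0.09, 0.018, 0.032]
ft_force: [-0.6, -0.4, -2.1]
grip_width: 0.0113
```

```bash
python3 place.py -1
python3 - <<'E'
from meas import *
c=shot("scene"); save(c,"p9.png",(250,165,310,215),13)
a=np.radians(10); R=np.array([[np.cos(a),-np.sin(a)],[np.sin(a),np.cos(a)]])
for z in(.040,.0475,.053):
    for n,p,h in(("cornerNear bottom",(17,-112),0),("cornerNear top",(17,-112),4),("corner far top",(-17,-112),4),("inner near bottom",(17,-42),0),("rib outer near top",(6,-93),18),("rib inner near top",(6,-49),18)):
        w=np.array([.5385,.1354])+R@np.array(p)/1000
        print(z,n,((proj(c,[[*w,z+h/1000]])[0]-[250,165]+.5)*13).round())
    
w=np.array([.5385,.1354])+R@np.array([0,-.103]); print("pin top",((proj(c,[[*w,.0475]])[0]-[250,165]+.5)*13).round())
w=np.array([.5385,.1354])+R@np.array([17,-112])/1000; print("bed corner",((proj(c,[[*w,.04]])[0]-[250,165]+.5)*13).round())
E
```

```text
t 10.8 pos [0.5531 0.066  0.0793] jaw 10.4 tilt [ 0.042 -0.061] F [-0.6 -0.4 -2.1] w 0.0113 GO cm [-0.25  0.05] spin -0.4
0.04 cornerNear bottom [175. 526.]
0.04 cornerNear top [175. 515.]
0.04 corner far top [138. 440.]
0.04 inner near bottom [411. 477.]
0.04 rib outer near top [228. 439.]
0.04 rib inner near top [377. 409.]
0.0475 cornerNear bottom [175. 506.]
0.0475 cornerNear top [175. 495.]
0.0475 corner far top [138. 419.]
0.0475 inner near bottom [412. 456.]
0.0475 rib outer near top [228. 419.]
0.0475 rib inner near top [378. 388.]
0.053 cornerNear bottom [175. 491.]
0.053 cornerNear top [175. 480.]
0.053 corner far top [138. 405.]
0.053 inner near bottom [413. 442.]
0.053 rib outer near top [229. 404.]
0.053 rib inner near top [378. 373.]
pin top [187. 461.]
bed corner [175. 526.]
```

View pics/p9.png

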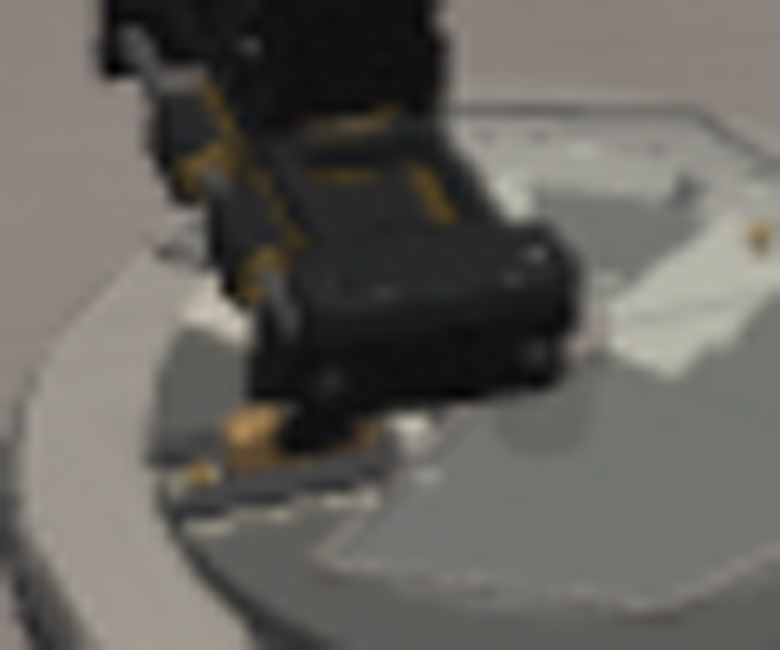

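The blade moves with the tool (now about 4 mm above the bed, notch over the pin) and has slid lower in the grip. I'll lower it to contact and release.

Call:
carry_out(steps=[[[-0.15,0,-0.3],0,1],[[0,0,-0.2],0,1],[[0,0,0],0,0.6],[[0,0,0],0,0.6],[[0,0,0],0,0.6]])

```text
time: 11.35
position: [0.5526, 0.0658, 0.074]
tool_rot: [0.995, 0.09, 0.019, 0.032]
ft_force: [0.0, 0.4, 0.9]
grip_width: 0.0279
```

```bash
python3 place.py -1
```

```text
t 11.35 pos [0.5526 0.0658 0.074 ] jaw 10.4 tilt [ 0.044 -0.061] F [0.  0.4 0.9] w 0.0279 GO cm [-0.2   0.07] spin -0.4
```

Call:
carry_out(steps=[[[0,0,2],0,0.4],[[0,0,4],0,0.4],[[0,0,4],0,0.4],[[1.4,3.2,0],0,0.4],[[1.4,3.2,0],0,0.4],[[1.4,3.2,0],0,0.4],[[1.4,3.2,0],0,0.4],[[1,2.4,0],0,0.4],[[0,0,0],0,0.4],[[0,0,0],0,0.4]])

```text
time: 12.35
position: [0.6193, 0.2221, 0.1694]
tool_rot: [0.995, 0.089, 0.014, 0.032]
ft_force: [-0.6, -1.1, -0.9]
grip_width: 0.0519
```

```bash
python3 arc.py 50 1
python3 - <<'E'
from meas import *
where(.6233,.2365,10)
c=shot("top"); save(c,"p10.png",(150,160,260,260),6)
for b in blades(c): print(*b)
E
```

```text
t 12.35 pos [0.6193 0.2221 0.1694] F [-0.6 -1.1 -0.9] w 0.0519 ang 47.01 r 0.1186
[0.4, 1.44]
t 12.35 pos [0.6193 0.2221 0.1694] jaw 10.2 tilt [ 0.034 -0.061] F [-0.6 -1.1 -0.9] w 0.0519 GO cm [0.4  1.44] spin -0.2
51 [400.9 159. ] [ 0.6859 -0.4434] 51.8 49.8 55 [ 688.7 -447.6] [33.1 15.3]
88 [377.6 199.2] [ 0.5654 -0.3704] -7.6 -8.9 183 [ 571.4 -370.9] [29.1 63.5]
92 [227.5 200.6] [0.5581 0.0664] -79.2 -75.6 188 [561.3  60.2] [33.8 62.5]
78 [315.  207.7] [ 0.5392 -0.1881] -25.3 -25.2 174 [ 545.6 -191. ] [28.7 63.5]
58 [ 92.9 210.3] [0.5269 0.4591] -4.2 -10.9 1165 [530.1 449. ] [130.9 100.9]
86 [349.2 224.3] [ 0.4914 -0.286 ] -25.8 -25.4 185 [ 496.4 -288.5] [29.2 63.5]
```

View pics/p10.png

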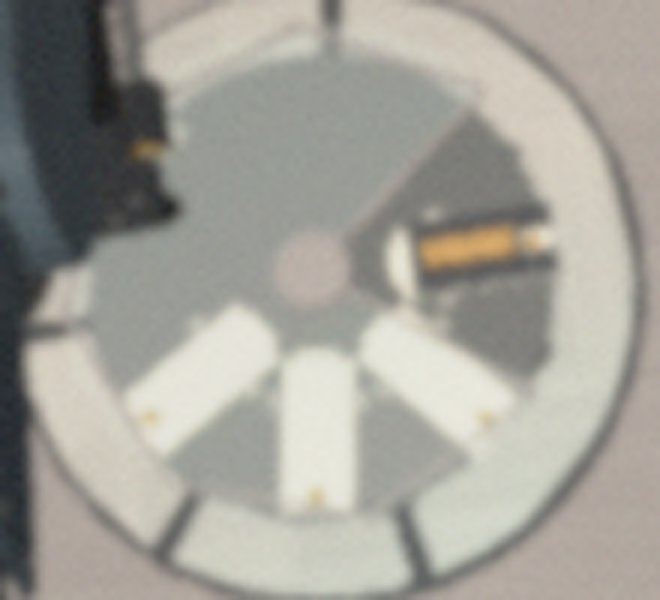

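Top crop: blade 1 lies straight in bed 1 at crop (480,245), with the pin in its notch at (538,240). On to bed 2: take the knob.

Call:
carry_out(steps=[[[0.4,1.2,0],0,0.4],[[0.1,0.4,0],0,0.4],[[0,0,-2.5],0,0.4],[[0,0,-2.3],0,0.4],[[0,0,-0.8],0,0.4],[[0,0,0],0,0.4]])

```text
time: 13.0
position: [0.6249, 0.2358, 0.1128]
tool_rot: [0.996, 0.086, 0.015, 0.032]
ft_force: [-0.3, -0.4, -0.1]
grip_width: 0.0524
```

```bash
python3 arc.py 50 1
```

```text
t 13.0 pos [0.6249 0.2358 0.1128] F [-0.3 -0.4 -0.1] w 0.0524 ang 49.29 r 0.1325
[-0.16, 0.07]
```

Call:
carry_out(steps=[[[-0.1,0.05,0],0,1],[[0,0,0],0,1],[[0,0,0],0,1],[[0,0,0],0,1],[[0,0,0],0,1],[[0,0,0.7],0,1],[[0,0,0.6],0,1],[[0,0,0],0,1]])

```text
time: 13.8
position: [0.6238, 0.2361, 0.1275]
tool_rot: [0.996, 0.086, 0.015, 0.032]
ft_force: [2.1, 0.3, -7.4]
grip_width: 0.0232
```

```bash
python3 arc.py 100 11
```

```text
t 13.8 pos [0.6238 0.2361 0.1275] F [ 2.1  0.3 -7.4] w 0.0232 ang 49.74 r 0.132
[-0.83, 0.65]
[-0.88, 0.58]
[-0.92, 0.51]
[-0.96, 0.43]
[-0.99, 0.35]
[-1.02, 0.27]
[-1.03, 0.19]
[-1.05, 0.11]
[-1.05, 0.03]
[-1.05, -0.06]
[-1.04, -0.14]
```

Call:
carry_out(steps=[[[-0.8,0.65,0],0,1],[[-0.9,0.6,0],0,1],[[-0.9,0.5,0],0,1],[[-0.95,0.45,0],0,1],[[-1,0.35,0],0,1],[[-1,0.25,0],0,1],[[-1,0.2,0],0,1],[[-1,0.1,0],0,1],[[-1,0,0],0,1],[[0,0,0],0,1]])

```text
time: 14.8
position: [0.5272, 0.2678, 0.1258]
tool_rot: [0.996, 0.087, 0.011, 0.034]
ft_force: [-1.3, -1.8, -7.1]
grip_width: 0.0237
```

```bash
python3 arc.py 100 2
```

```text
t 14.8 pos [0.5272 0.2678 0.1258] F [-1.3 -1.8 -7.1] w 0.0237 ang 94.89 r 0.1329
[-0.58, -0.15]
[-0.58, -0.09]
```

Call:
carry_out(steps=[[[-0.6,-0.15,0],0,1],[[-0.5,-0.1,0],0,1],[[0,0,0],0,1]])

```text
time: 15.1
position: [0.5165, 0.2662, 0.1265]
tool_rot: [0.996, 0.086, 0.013, 0.032]
ft_force: [-0.5, -0.8, -6.7]
grip_width: 0.0233
```

```bash
python3 arc.py 100 1
```

```text
t 15.1 pos [0.5165 0.2662 0.1265] F [-0.5 -0.8 -6.7] w 0.0233 ang 99.54 r 0.1327
[-0.09, -0.09]
```

Call:
carry_out(steps=[[[-0.1,-0.05,-0.5],0,1],[[0,0,-0.6],0,1],[[0,0,-0.3],0,1],[[0,0,0],0,1]])

```text
time: 15.5
position: [0.5171, 0.2663, 0.1159]
tool_rot: [0.996, 0.086, 0.015, 0.032]
ft_force: [-1.4, -1.4, -6.9]
grip_width: 0.0231
```

```bash
python3 arc.py 100 1; python3 -c "
from meas import *
where(.5395,-.1883,65)"
```

```text
t 15.5 pos [0.5171 0.2663 0.1159] F [-1.4 -1.4 -6.9] w 0.0231 ang 99.3 r 0.1326
[-0.15, -0.09]
t 15.5 pos [0.5171 0.2663 0.1159] jaw 9.9 tilt [ 0.035 -0.061] F [-1.4 -1.4 -6.9] w 0.0231 GO cm [  2.24 -45.46] spin 55.1
```

Call:
carry_out(steps=[[[-0.05,0,-0.4],0,1],[[0,0,0],0,0.4],[[0,0,0],0,0.4],[[0,0,3],0,0.4],[[0,0,4],0,0.4],[[0,-4.2,1],6,0.4],[[0.3,-4.5,0],7,0.4],[[0.3,-4.5,0],7,0.4],[[0.3,-4.5,0],7,0.4],[[0.3,-4.5,0],7,0.4]])

```text
time: 16.5
position: [0.5395, 0.0538, 0.2026]
tool_rot: [0.925, 0.377, 0.038, 0.025]
ft_force: [0.6, -0.4, -0.3]
grip_width: 0.0526
```

Call:
carry_out(steps=[[[0.3,-4.5,0],7,0.4],[[0.3,-4.5,-1],7,0.4],[[0.3,-4.5,-2],7,0.4],[[0,-4,-2],1,0.4],[[0,-1,-2],0,0.4],[[0,0,-1],0,0.4],[[0,0,0],0,0.4]])

```text
time: 17.2
position: [0.557, -0.1374, 0.1257]
tool_rot: [0.841, 0.537, 0.049, 0.027]
ft_force: [-0.0, 0.4, 0.2]
grip_width: 0.0522
```

```bash
python3 -c "
from meas import *
c=shot('scene'); save(c,'p11.png',(170,150,370,250),4)
where(.5395,-.1883,64.5)"
```

```text
t 17.25 pos [ 0.5573 -0.1371  0.1264] jaw 65.3 tilt [0.113 0.006] F [0.4 0.4 0.9] w 0.0523 GO cm [-1.78 -5.12] spin -0.8
```

View pics/p11.png

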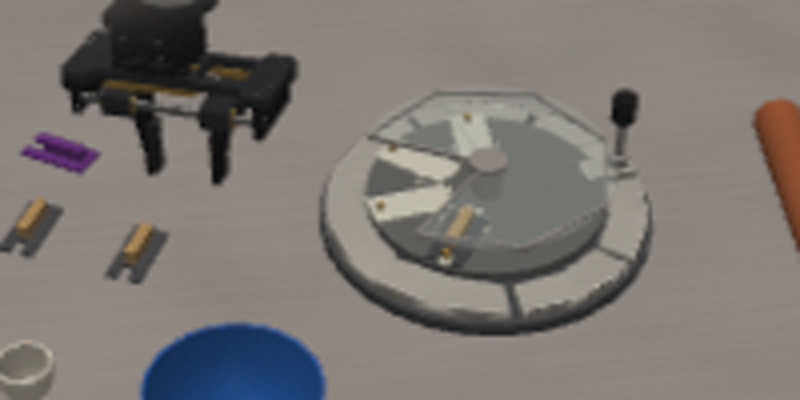

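```bash
python3 -c "
from meas import *
o=robot.get_obs(); q=o['q']; print(q.round(4), q[1]+q[2]+q[4]-np.pi, o['joint_velocities'].round(4))"
```

```text
[-0.4642  0.5932  1.7434  0.0862  0.7086 -1.6648] -0.09644574783885318 [ 0.0229 -0.0291 -0.0045  0.003   0.0103 -0.001 ]
```

Call:
carry_out(steps=[[[-1,-3,0],0,0.4],[[-0.8,-1.8,0],0,0.4],[[0,0,0],0,0.4]])

```text
time: 17.55
position: [0.5414, -0.1823, 0.129]
tool_rot: [0.839, 0.541, 0.051, 0.03]
ft_force: [0.0, 0.7, 0.2]
grip_width: 0.0523
```

```bash
python3 -c "
from meas import *
o=robot.get_obs(); q=o['q']; print(q.round(4), q[1]+q[2]+q[4]-np.pi, o['joint_velocities'].round(4)); where(.5395,-.1883,64.5)"
```

```text
[-0.5538  0.5862  1.7493  0.1011  0.7116 -1.7727] -0.094475101482697 [ 0.0435 -0.0169 -0.0059  0.0167  0.0061  0.0114]
t 17.55 pos [ 0.5414 -0.1823  0.129 ] jaw 65.8 tilt [0.117 0.005] F [0.  0.7 0.2] w 0.0523 GO cm [-0.19 -0.6 ] spin -1.3
```

Call:
carry_out(steps=[[[-0.2,-0.5,-5],-1,0.4],[[0,0,-3.5],0,0.4],[[0,0,0],0,0.4]])

```text
time: 17.85
position: [0.5445, -0.1852, 0.0474]
tool_rot: [0.843, 0.535, 0.054, 0.035]
ft_force: [-0.4, 0.2, -0.5]
grip_width: 0.0521
```

```bash
python3 -c "
from meas import *
o=robot.get_obs(); q=o['q']; print(q.round(4), q[1]+q[2]+q[4]-np.pi, o['joint_velocities'].round(4)); where(.5395,-.1883,64.5)"
```

```text
[-0.5551  0.7291  1.7857  0.1328  0.5197 -1.7982] -0.10704982832260779 [ 0.025  -0.0655 -0.0141 -0.0028  0.026   0.0143]
t 17.85 pos [ 0.5445 -0.1852  0.0474] jaw 65.0 tilt [ 0.128 -0.002] F [-0.4  0.2 -0.5] w 0.0521 GO cm [-0.5  -0.31] spin -0.5
```

Call:
carry_out(steps=[[[-0.6,-0.3,-1.2],-0.5,0.4],[[-0.2,-0.1,-0.7],0,0.4],[[0,0,0],0,0.4]])

```text
time: 18.15
position: [0.5396, -0.1862, 0.0317]
tool_rot: [0.843, 0.533, 0.055, 0.037]
ft_force: [-0.5, 0.0, 0.4]
grip_width: 0.0522
```

```bash
python3 -c "
from meas import *
o=robot.get_obs(); q=o['q']; print(q.round(4), q[1]+q[2]+q[4]-np.pi, o['joint_velocities'].round(4)); where(.5375,-.1883,64.5)"
```

```text
[-0.5621  0.7549  1.8037  0.1479  0.4721 -1.8176] -0.11087891700851138 [ 0.0185 -0.029  -0.0056 -0.0005  0.0167  0.0096]
t 18.15 pos [ 0.5396 -0.1862  0.0317] jaw 64.8 tilt [ 0.133 -0.004] F [-0.5  0.   0.4] w 0.0522 GO cm [-0.21 -0.21] spin -0.3
```

Call:
carry_out(steps=[[[-0.3,-0.3,-0.35],0,0.4],[[0,0,0],0,0.4],[[0,0,0],0,1],[[0,0,0],0,1],[[0,0,0],0,1],[[0,0,0],0,1],[[0,0,0],0,1]], squeeze=45)

```text
time: 18.85
position: [0.5396, -0.1899, 0.0327]
tool_rot: [0.843, 0.534, 0.057, 0.041]
ft_force: [0.1, -0.5, 0.3]
grip_width: 0.0204
```

```bash
python3 -c "
from meas import *
o=robot.get_obs(); q=o['q']; print(q.round(4), q[1]+q[2]+q[4]-np.pi, o['joint_velocities'].round(4)); where(.5375,-.1883,64.5)"
```

```text
[-0.5683  0.7531  1.8061  0.1532  0.4638 -1.8305] -0.11859084974350065 [-0.0011  0.     -0.0001  0.0017  0.002  -0.0006]
t 18.85 pos [ 0.5396 -0.1899  0.0327] jaw 64.9 tilt [ 0.14  -0.008] F [ 0.1 -0.5  0.3] w 0.0204 GO cm [-0.21  0.16] spin -0.4
```

Call:
carry_out(steps=[[[0,0,1],0,1],[[0,0,1],0,1],[[0,0,1],0,1],[[0,0,1],0,1],[[0,0,1],0,1],[[0,0,1],0,1],[[0,0,1],0,1],[[0,0,1],0,1]])

```text
time: 19.65
position: [0.5391, -0.1897, 0.1196]
tool_rot: [0.843, 0.534, 0.057, 0.041]
ft_force: [-0.5, -0.2, 0.3]
grip_width: 0.0004
```

```bash
python3 -c "
from meas import *
o=robot.get_obs(); q=o['q']; print(q.round(4), q[1]+q[2]+q[4]-np.pi, o['joint_velocities'].round(4))"; python3 place.py
```

```text
[-0.5684  0.5967  1.7732  0.1126  0.6517 -1.7828] -0.11998417651546633 [-0.0006 -0.1907 -0.0639 -0.0383  0.2468  0.0476]
t 19.65 pos [ 0.5391 -0.1897  0.1196] jaw 64.9 tilt [ 0.14  -0.008] F [-0.5 -0.2  0.3] w 0.0004 GO cm [ 1.17 25.52] spin -54.9
```

The grip missed: the fingers were still closing when the lift began. The accumulated tool tilt (about 8°) also bothers me, so I'll test whether a fast reverse transit followed by a slow return takes it out.

Call:
carry_out(steps=[[[0,4.5,1],-7,0.4],[[0,4.5,1],-7,0.4],[[0,4.5,0],-7,0.4],[[0,4.5,0],-7,0.4],[[0,4.5,0],-7,0.4],[[0,0,0],0,0.4]])

```text
time: 20.25
position: [0.5422, 0.0041, 0.1432]
tool_rot: [0.955, 0.288, 0.045, 0.058]
ft_force: [-0.1, -0.1, 1.0]
grip_width: 0.0406
```

Call:
carry_out(steps=[[[0,-2.2,0],4,0.4],[[0,-2.2,0],4,0.4],[[0,-2.2,0],4,0.4],[[0,-2.2,0],4,0.4],[[0,-2.2,0],4,0.4],[[0,0,0],0,0.4]])

```text
time: 20.85
position: [0.5428, -0.1099, 0.1462]
tool_rot: [0.884, 0.461, 0.056, 0.051]
ft_force: [-0.5, -0.0, 0.9]
grip_width: 0.0521
```

Call:
carry_out(steps=[[[0,-4.5,0],0,0.4],[[0,-4.5,0],0,0.4],[[0,-2,0],0,0.4],[[0,0,0],0,0.4]])

```text
time: 21.25
position: [0.5418, -0.2233, 0.1473]
tool_rot: [0.884, 0.461, 0.056, 0.051]
ft_force: [-1.2, -0.5, -0.2]
grip_width: 0.0523
```

Call:
carry_out(steps=[[[0,0,0],8,0.4],[[0,0,0],7,0.4],[[0,0,0],0,0.4]])

```text
time: 21.55
position: [0.5402, -0.2204, 0.1473]
tool_rot: [0.815, 0.575, 0.062, 0.041]
ft_force: [-0.5, -0.2, -0.2]
grip_width: 0.0524
```

```bash
python3 -c "
from meas import *
o=robot.get_obs(); q=o['q']; print(q.round(4), q[1]+q[2]+q[4]-np.pi); where(.5375,-.1883,64.5)
for q in([0.843,.534,.057,.041],):
  print(Rot.from_quat(q).as_matrix()[:2,2])
c=shot('top')
for b in blades(c): print(*b)"
```

```text
[-0.6238  0.5636  1.7253  0.1348  0.7392 -1.9475] -0.11344894122707005
t 21.55 pos [ 0.5402 -0.2204  0.1473] jaw 70.6 tilt [0.148 0.005] F [-0.5 -0.2 -0.2] w 0.0524 GO cm [-0.27  3.21] spin -6.1
[ 0.13978726 -0.00824394]
51 [401.  159.1] [ 0.6856 -0.4437] 49.3 49.3 51 [ 688.  -448.3] [31.3 15.3]
52 [215.8 183.8] [0.608  0.1019] -32.1 -32.1 52 [610.9 102.9] [10.8 42. ]
39 [313.7 210.9] [ 0.5295 -0.1844] -32.0 3.7 1286 [ 534.7 -198.4] [130.2 104. ]
```

Call:
carry_out(steps=[[[0,0,4],-8.5,0.4],[[0,0,4],-8.5,0.4],[[0,0,2],-8.5,0.4],[[0,0,0],-8.5,0.4],[[0,0,0],-8.5,0.4],[[0,0,0],-8.5,0.4],[[0,0,0],-8.5,0.4],[[0,0,0],-8.5,0.4],[[0,0,0],-8.5,0.4],[[0,0,0],-8.5,0.4]])

```text
time: 22.6
position: [0.5357, -0.2058, 0.2504]
tool_rot: [0.988, -0.138, 0.021, 0.069]
ft_force: [0.4, 0.3, -0.5]
grip_width: 0.0523
```

Call:
carry_out(steps=[[[0,0,0],-8.5,0.4],[[0,0,0],-8.5,0.4],[[0,0,0],-8.5,0.4],[[0,0,0],-8.5,0.4],[[0,0,0],-8.5,0.4],[[0,0,0],-8.5,0.4],[[0,0,0],-8.5,0.4],[[0,0,0],-8.5,0.4],[[0,0,0],-8.5,0.4],[[0,0,0],-6,0.4]])

```text
time: 23.6
position: [0.5321, -0.1903, 0.249]
tool_rot: [-0.643, 0.762, 0.032, -0.067]
ft_force: [0.4, 0.3, 0.0]
grip_width: 0.0526
```

Call:
carry_out(steps=[[[0,0,-4.5],0,0.4],[[0,0,-4.5],0,0.4],[[0,0,0],0,0.4],[[0,0,4.5],0,0.4],[[0,0,4.5],0,0.4],[[0,0,0],0,0.4]])

```text
time: 24.2
position: [0.5317, -0.1846, 0.2525]
tool_rot: [-0.639, 0.766, 0.032, -0.068]
ft_force: [0.6, -0.1, 0.3]
grip_width: 0.0519
```

Call:
carry_out(steps=[[[-3,0,0],0,0.4],[[-3,0,0],0,0.4],[[0,0,0],0,0.4],[[3,0,0],0,0.4],[[3,0,0],0,0.4],[[0,0,0],0,0.4]])

```text
time: 24.8
position: [0.5333, -0.1816, 0.2627]
tool_rot: [-0.637, 0.768, 0.025, -0.066]
ft_force: [-0.5, 0.6, 0.4]
grip_width: 0.0523
```

```bash
python3 -c "
from meas import *
o=robot.get_obs(); q=o['q']; print(q.round(4), q[1]+q[2]+q[4]-np.pi); where(.5375,-.1883,-115.5)"
```

```text
[-0.4745  0.4704  1.4922 -0.1066  1.2785  1.3186] 0.09946128363779838
t 24.8 pos [ 0.5333 -0.1816  0.2627] jaw -100.4 tilt [-0.133 -0.046] F [-0.5  0.6  0.4] w 0.0523 GO cm [ 0.42 -0.67] spin -15.1
```

Call:
carry_out(steps=[[[-4.5,0,-0.5],0,0.4],[[-4.5,0,0],0,0.4],[[0,0,0],0,0.4],[[4.5,0,0],0,0.4],[[4.5,0,-0.5],0,0.4],[[0,0,0],0,0.4]])

```text
time: 25.4
position: [0.5327, -0.1785, 0.2555]
tool_rot: [-0.635, 0.769, 0.024, -0.066]
ft_force: [-0.3, 0.2, -0.1]
grip_width: 0.0525
```

Call:
carry_out(steps=[[[-2,0,-0.5],0,0.4],[[-2,0,0],0,0.4],[[-2,0,0],0,0.4],[[-2,0,0],0,0.4],[[0,0,0],0,0.4]])

```text
time: 25.9
position: [0.4525, -0.1769, 0.2519]
tool_rot: [-0.636, 0.769, 0.022, -0.066]
ft_force: [0.7, -0.5, 0.2]
grip_width: 0.052
```

Call:
carry_out(steps=[[[2,0,0],0,0.4],[[2,0,0],0,0.4],[[2,0,0],0,0.4],[[2,0,0],0,0.4],[[0,0,0],0,0.4]])

```text
time: 26.4
position: [0.5381, -0.1765, 0.2551]
tool_rot: [-0.634, 0.77, 0.019, -0.064]
ft_force: [-0.4, 0.3, 0.6]
grip_width: 0.0522
```

Call:
carry_out(steps=[[[-3,0,0],0,0.4],[[0,0,0],0,0.4],[[-3,0,0],0,0.4],[[0,0,0],0,0.4],[[-3,0,0],0,0.4],[[0,0,0],0,0.4]])

```text
time: 27.0
position: [0.4467, -0.1755, 0.2557]
tool_rot: [-0.635, 0.77, 0.018, -0.064]
ft_force: [1.7, 0.4, 0.5]
grip_width: 0.0522
```

Call:
carry_out(steps=[[[3,0,0],0,0.4],[[0,0,0],0,0.4],[[3,0,0],0,0.4],[[0,0,0],0,0.4],[[3,0,0],0,0.4],[[0,0,0],0,0.4]])

```text
time: 27.6
position: [0.5412, -0.1763, 0.2575]
tool_rot: [-0.634, 0.771, 0.016, -0.063]
ft_force: [-0.7, 0.1, 1.0]
grip_width: 0.052
```

```bash
python3 -c "
from meas import *
o=robot.get_obs(); q=o['q']; print(q.round(4), q[1]+q[2]+q[4]-np.pi); where(.5375,-.1883,-115.5)"
```

```text
[-0.4594  0.4769  1.495  -0.1079  1.2519  1.3444] 0.0822993349639276
t 27.6 pos [ 0.5412 -0.1763  0.2575] jaw -100.9 tilt [-0.117 -0.056] F [-0.7  0.1  1. ] w 0.052 GO cm [-0.37 -1.2 ] spin -14.6
```

The tilt turns out to be a steady drift per row (about 0.0007 rad, radially outward), whatever the motion. Idling with the tool turned about 180° therefore takes it out.

Call:
carry_out(steps=[[[0,0,0],-8.5,0.4],[[0,0,0],-8.5,0.4],[[0,0,0],-8.5,0.4],[[0,0,0],-8.5,0.4],[[0,0,0],-8.5,0.4],[[0,0,0],-8.5,0.4],[[0,0,0],0,0.4],[[0,0,0],0,0.4],[[0,0,0],0,0.4],[[0,0,0],0,0.4]])

```text
time: 28.6
position: [0.5362, -0.1744, 0.2572]
tool_rot: [-0.236, 0.969, 0.044, -0.053]
ft_force: [0.2, -0.4, 0.8]
grip_width: 0.0521
```

Call:
carry_out(steps=[[[0,0,0],0,0.4],[[0,0,0],0,0.4],[[0,0,0],0,0.4],[[0,0,0],0,0.4],[[0,0,0],0,0.4],[[0,0,0],0,0.4],[[0,0,0],0,0.4],[[0,0,0],0,0.4],[[0,0,0],0,0.4],[[0,0,0],0,0.4]])

```text
time: 29.6
position: [0.5364, -0.1739, 0.2572]
tool_rot: [-0.237, 0.969, 0.044, -0.053]
ft_force: [-0.7, -0.0, -0.2]
grip_width: 0.0524
```

Call:
carry_out(steps=[[[0,0,0],0,0.4],[[0,0,0],0,0.4],[[0,0,0],0,0.4],[[0,0,0],0,0.4],[[0,0,0],0,0.4],[[0,0,0],0,0.4],[[0,0,0],0,0.4],[[0,0,0],0,0.4],[[0,0,0],0,0.4],[[0,0,0],0,0.4]])

```text
time: 30.6
position: [0.5364, -0.1739, 0.2572]
tool_rot: [-0.237, 0.969, 0.044, -0.053]
ft_force: [0.1, 0.7, 0.2]
grip_width: 0.052
```

Call:
carry_out(steps=[[[0,0,0],0,0.4],[[0,0,0],0,0.4],[[0,0,0],0,0.4],[[0,0,0],0,0.4],[[0,0,0],0,0.4],[[0,0,0],0,0.4],[[0,0,0],0,0.4],[[0,0,0],0,0.4],[[0,0,0],0,0.4],[[0,0,0],0,0.4]])

```text
time: 31.6
position: [0.5363, -0.1739, 0.2572]
tool_rot: [-0.237, 0.969, 0.044, -0.053]
ft_force: [-0.3, 1.1, -0.0]
grip_width: 0.0518
```

Call:
carry_out(steps=[[[3,0,0],0,0.4],[[3,0,0],0,0.4],[[-3,0,0],0,0.4],[[-3,0,0],0,0.4],[[3,0,0],0,0.4],[[3,0,0],0,0.4],[[-3,0,0],0,0.4],[[-3,0,0],0,0.4],[[0,0,0],0,0.4],[[0,0,0],0,0.4]])

```text
time: 32.6
position: [0.5321, -0.1715, 0.2496]
tool_rot: [-0.237, 0.968, 0.05, -0.06]
ft_force: [-0.5, 0.2, -0.6]
grip_width: 0.0523
```

```bash
python3 -c "
from meas import *
o=robot.get_obs(); q=o['q']; print(q.round(4), q[1]+q[2]+q[4]-np.pi); where(.5375,-.1883,-115.5)"
```

```text
[-0.5075  0.4955  1.4888 -0.0082  1.3133  2.1564] 0.15598035335497373
t 32.6 pos [ 0.5321 -0.1715  0.2496] jaw -152.1 tilt [-0.14   0.069] F [-0.5  0.2 -0.6] w 0.0523 GO cm [ 0.54 -1.68] spin 36.6
```

Call:
carry_out(steps=[[[0,0,0],8.5,0.4],[[0,0,0],8.5,0.4],[[0,0,0],8.5,0.4],[[0,0,0],8.5,0.4],[[0,0,0],8.5,0.4],[[0,0,0],8.5,0.4],[[0,0,0],8.5,0.4],[[0,0,0],8.5,0.4],[[0,0,0],8.5,0.4],[[0,0,0],8.5,0.4]])

```text
time: 33.6
position: [0.5436, -0.174, 0.2519]
tool_rot: [0.835, -0.545, 0.009, 0.073]
ft_force: [-0.3, 1.0, 0.1]
grip_width: 0.0519
```

Call:
carry_out(steps=[[[0,0,0],8.5,0.4],[[0,0,0],8.5,0.4],[[0,0,0],8.5,0.4],[[0,0,0],8.5,0.4],[[0,0,0],8.5,0.4],[[0,0,0],8.5,0.4],[[0,0,0],8.5,0.4],[[0,0,0],8.5,0.4],[[0,0,0],8.5,0.4],[[0,0,0],8.5,0.4]])

```text
time: 34.6
position: [0.5553, -0.1742, 0.2556]
tool_rot: [0.982, 0.17, 0.063, 0.047]
ft_force: [-0.1, 0.7, -0.7]
grip_width: 0.0525
```

Call:
carry_out(steps=[[[2.6,-1.4,0],0,0.4],[[2.6,-1.4,0],0,0.4],[[-2.6,1.4,0],0,0.4],[[-2.6,1.4,0],0,0.4],[[2.6,-1.4,0],0,0.4],[[2.6,-1.4,0],0,0.4],[[-2.6,1.4,0],0,0.4],[[-2.6,1.4,0],0,0.4],[[0,0,0],0,0.4],[[0,0,0],0,0.4]])

```text
time: 35.6
position: [0.561, -0.1746, 0.2519]
tool_rot: [0.982, 0.171, 0.062, 0.045]
ft_force: [0.5, -0.4, 1.0]
grip_width: 0.0524
```

Call:
carry_out(steps=[[[3.9,-2.1,0],0,0.4],[[3.9,-2.1,0],0,0.4],[[-3.9,2.1,0],0,0.4],[[-3.9,2.1,0],0,0.4],[[3.9,-2.1,0],0,0.4],[[3.9,-2.1,0],0,0.4],[[-3.9,2.1,0],0,0.4],[[-3.9,2.1,0],0,0.4],[[0,0,0],0,0.4],[[0,0,0],0,0.4]])

```text
time: 36.6
position: [0.5556, -0.1711, 0.222]
tool_rot: [0.984, 0.171, 0.041, 0.028]
ft_force: [0.4, 0.5, 0.4]
grip_width: 0.052
```

Call:
carry_out(steps=[[[3.9,-2.1,0],0,0.4],[[-3.9,2.1,0],0,0.4],[[3.9,-2.1,0],0,0.4],[[-3.9,2.1,0],0,0.4],[[3.9,-2.1,0],0,0.4],[[-3.9,2.1,0],0,0.4],[[3.9,-2.1,0],0,0.4],[[-3.9,2.1,0],0,0.4],[[0,0,0],0,0.4],[[0,0,0],0,0.4]])

```text
time: 37.6
position: [0.55, -0.1688, 0.1814]
tool_rot: [0.985, 0.171, -0.026, -0.025]
ft_force: [0.6, -1.1, -0.4]
grip_width: 0.0521
```

```bash
python3 -c "
from meas import *
o=robot.get_obs(); q=o['q']; print(q.round(4), q[1]+q[2]+q[4]-np.pi); where(.5375,-.1883,64.5)"
```

```text
[-0.4956  0.5655  1.5718  0.0082  1.076  -0.843 ] 0.07164087928964591
t 37.6 pos [ 0.55   -0.1688  0.1814] jaw 19.7 tilt [-0.06  0.04] F [ 0.6 -1.1 -0.4] w 0.0521 GO cm [-1.25 -1.95] spin 44.8
```

Alternating outward/inward shakes remove the tilt quickly (now −0.07, a useful pre-bias). Now I'll re-measure the blade positions through the scene camera.

Run:
```python
from meas import *
c=shot('scene'); save(c,"p12.png",(140,160,260,240),6)
for b in blades(c): print(*b[:5])
```

```text
34 [177.2 203.3] [ 0.4987 -0.2846] -24.0 -21.2
37 [203.6 210.1] [ 0.5496 -0.1879] -20.2 -23.9
37 [153.4 219. ] [ 0.5742 -0.3683] -6.8 -7.0
128 [113.7 232.1] [ 0.6238 -0.5023] 43.2 42.7
```

View pics/p12.png

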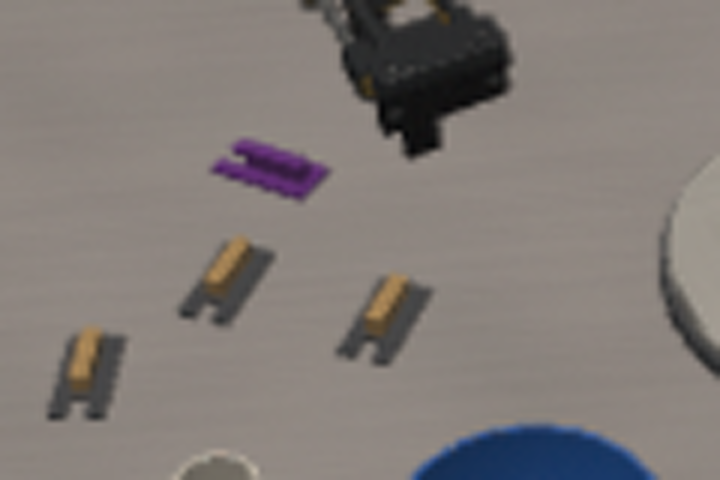

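Call:
carry_out(steps=[[[-0.15,-0.35,-2],7.7,0.4],[[-0.15,-0.35,-2],7.7,0.4],[[-0.15,-0.35,-2],7.7,0.4],[[-0.15,-0.35,-2],7.7,0.4],[[-0.15,-0.35,-2],7.7,0.4],[[-0.1,-0.2,-1.5],7.7,0.4],[[0,0,0],0,0.4]])

```text
time: 38.35
position: [0.5589, -0.1984, 0.0722]
tool_rot: [0.83, 0.557, -0.02, -0.001]
ft_force: [0.8, -0.3, 0.3]
grip_width: 0.0523
```

```bash
python3 -c "
from meas import *
where(.542,-.1893,65.5)"
```

```text
t 38.35 pos [ 0.5589 -0.1984  0.0722] jaw 67.7 tilt [-0.034 -0.021] F [ 0.8 -0.3  0.3] w 0.0523 GO cm [-1.69  0.91] spin -2.2
```

Call:
carry_out(steps=[[[-1.2,0.6,-1.5],-2,0.4],[[-0.6,0.3,-1.3],0,0.4],[[0,0,0],0,0.4]])

```text
time: 38.65
position: [0.5476, -0.193, 0.0477]
tool_rot: [0.843, 0.538, -0.016, 0.005]
ft_force: [0.2, -0.2, 0.1]
grip_width: 0.0521
```

```bash
python3 -c "
from meas import *
where(.542,-.1893,65.5)"
```

```text
t 38.65 pos [ 0.5476 -0.193   0.0477] jaw 65.0 tilt [-0.022 -0.026] F [ 0.2 -0.2  0.1] w 0.0521 GO cm [-0.56  0.37] spin 0.5
```

Call:
carry_out(steps=[[[-0.5,0.35,-1.3],0,0.4],[[-0.2,0.1,-0.9],0,0.4],[[0,0,0],0,0.4]])

```text
time: 38.95
position: [0.5465, -0.1915, 0.0295]
tool_rot: [0.844, 0.535, -0.013, 0.01]
ft_force: [0.3, 0.1, 0.1]
grip_width: 0.0523
```

Call:
carry_out(steps=[[[0,0,0],0,1],[[0,0,0],0,1],[[0,0,0],0,1],[[0,0,0],0,1],[[0,0,0],0,1],[[0,0,0],0,1],[[0,0,0],0,1],[[0,0,0],0,1]])

```text
time: 39.75
position: [0.5502, -0.1935, 0.0326]
tool_rot: [0.845, 0.535, -0.011, 0.014]
ft_force: [-0.3, 0.1, -0.7]
grip_width: 0.0112
```

```bash
python3 -c "
from meas import *
where(.542,-.1893,65.5)"
```

```text
t 39.75 pos [ 0.5502 -0.1935  0.0326] jaw 64.6 tilt [-0.005 -0.036] F [-0.3  0.1 -0.7] w 0.0112 GO cm [-0.82  0.42] spin 0.9
```

Call:
carry_out(steps=[[[0,0,2],0,1],[[0,0,4],0,1],[[0,0,3.5],0,1],[[0,0,0],0,1]])

```text
time: 40.15
position: [0.5477, -0.1922, 0.1275]
tool_rot: [0.845, 0.535, -0.013, 0.01]
ft_force: [0.5, -0.8, -1.4]
grip_width: 0.0112
```

```bash
python3 place.py
python3 - <<'E'
from meas import *
c=shot('scene'); save(c,"p13.png",(160,150,260,225),8)
o=robot.get_obs(); p=o['position']; z=p[2]-.0326
u=np.array([.906,-.423]); v=np.array([.423,.906])
for off in(0,-.010):
    ctr=p[:2]+u*off
    for n,a,b,h in(("rib notch end top near",.022,.006,.018),("rib notch end top",.022,-.006,.018),("rib back end top",-.022,0,.018),("plate tip L",.041,.017,.004),("plate tip R",.041,-.017,.004)):
        w=[*(ctr+u*a+v*b),z+h]; print(off,n,((proj(c,[w])[0]-[160,150]+.5)*8).round())
E
```

```text
t 40.15 pos [ 0.5477 -0.1922  0.1275] jaw 64.6 tilt [-0.011 -0.032] F [ 0.5 -0.8 -1.4] w 0.0112 GO cm [ 0.32 25.77] spin -54.6
0 rib notch end top near [320. 357.]
0 rib notch end top [295. 352.]
0 rib back end top [347. 294.]
0 plate tip L [328. 413.]
0 plate tip R [257. 398.]
-0.01 rib notch end top near [329. 343.]
-0.01 rib notch end top [304. 338.]
-0.01 rib back end top [356. 281.]
-0.01 plate tip L [338. 399.]
-0.01 plate tip R [266. 384.]
```

View pics/p13.png

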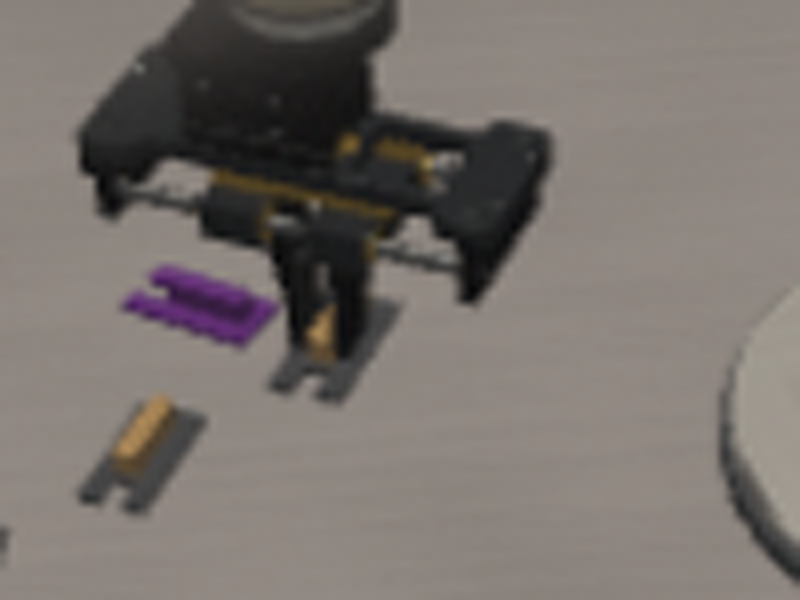

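Crop: blade 2 is held level; the plate tips at (330,402) and (270,388) put the rib centre about 7.5 mm behind the TCP. On to the window (bed 2).

Call:
carry_out(steps=[[[0.2,3,0],-7.8,1],[[0.2,4,0],-7.8,1],[[0.2,4,0],-7.8,1],[[0.2,4,0],-7.8,1],[[0.2,4,0],-7.8,1],[[0.2,3.5,0],-7.8,1],[[0.1,1.5,0],-7.8,1],[[0,0.3,0],0,1],[[0,0,0],0,1]])

```text
time: 41.1
position: [0.549, 0.0598, 0.1107]
tool_rot: [0.997, 0.068, -0.029, -0.004]
ft_force: [-0.8, -0.2, -1.4]
grip_width: 0.0113
```

```bash
python3 place.py 7.5
```

```text
t 41.1 pos [0.549  0.0598 0.1107] jaw 7.8 tilt [-0.058  0.004] F [-0.8 -0.2 -1.4] w 0.0113 GO cm [ 0.31 -0.17] spin 2.2
```

Call:
carry_out(steps=[[[0.3,-0.15,-1.2],2,1],[[0.05,0,-1.2],0,1],[[0,0,0],0,1]])

```text
time: 41.4
position: [0.5514, 0.0556, 0.0839]
tool_rot: [0.996, 0.087, -0.03, -0.003]
ft_force: [-0.1, 0.3, -2.1]
grip_width: 0.0112
```

```bash
python3 place.py 7.5
```

```text
t 41.4 pos [0.5514 0.0556 0.0839] jaw 10.0 tilt [-0.061  0.001] F [-0.1  0.3 -2.1] w 0.0112 GO cm [0.08 0.25] spin -0.0
```

Call:
carry_out(steps=[[[0.25,0.3,0],0,1],[[0,0,0],0,1],[[0,0,-0.5],0,1],[[0,0,0],0,1]])

```text
time: 41.8
position: [0.5543, 0.0569, 0.0787]
tool_rot: [0.996, 0.086, -0.03, -0.003]
ft_force: [-0.6, 0.7, -0.8]
grip_width: 0.0112
```

```bash
python3 place.py 7.5
python3 - <<'E'
from meas import *
c=shot('scene'); save(c,"p14.png",(245,165,315,215),11)
E
```

```text
t 41.8 pos [0.5543 0.0569 0.0787] jaw 9.9 tilt [-0.061  0.001] F [-0.6  0.7 -0.8] w 0.0112 GO cm [-0.21  0.12] spin 0.1
```

View pics/p14.png

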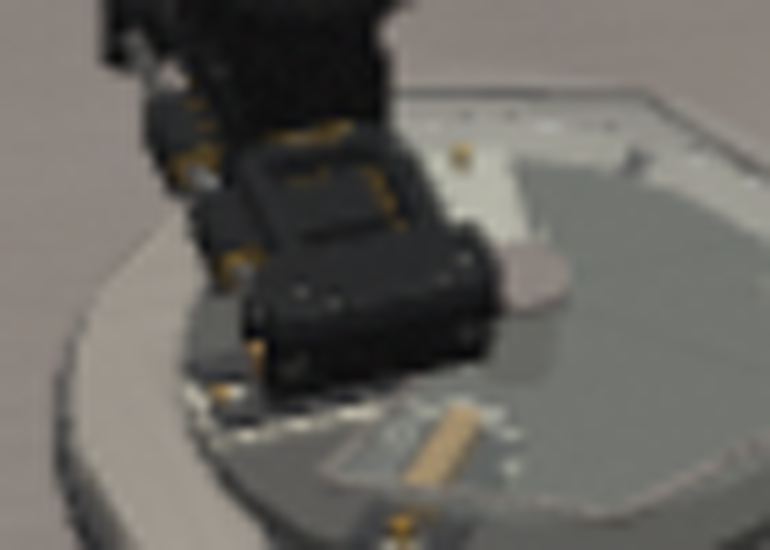

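Crop: blade 2 just above the bed, with the pin at (220,393) between the prongs. Lowering and releasing.

Call:
carry_out(steps=[[[-0.1,0.05,-0.35],0,1],[[0,0,-0.3],0,1]])

```text
time: 42.05
position: [0.5537, 0.0575, 0.0729]
tool_rot: [0.996, 0.086, -0.03, -0.003]
ft_force: [-2.6, 3.3, 5.7]
grip_width: 0.0113
```

```bash
python3 place.py 7.5
```

```text
t 42.05 pos [0.5537 0.0575 0.0729] jaw 9.9 tilt [-0.059  0.001] F [-2.6  3.3  5.7] w 0.0113 GO cm [-0.16  0.06] spin 0.1
```

Call:
carry_out(steps=[[[0,0,0],0,0.5],[[0,0,0],0,0.5],[[0,0,0],0,0.5],[[0,0,2],0,0.5],[[0,0,4],0,0.5],[[0,0,4],0,0.5],[[-0.65,3.3,0],0,0.4],[[-0.65,3.3,0],0,0.4],[[-0.65,3.3,0],0,0.4],[[-0.65,3.3,0],0,0.4]])

```text
time: 43.05
position: [0.5304, 0.189, 0.1785]
tool_rot: [0.996, 0.082, -0.026, -0.003]
ft_force: [0.0, -1.0, -0.8]
grip_width: 0.0519
```

Call:
carry_out(steps=[[[-0.65,3.3,0],0,0.4],[[-0.6,2.8,0],0,0.4],[[0,0,0],0,0.4],[[0,0,0],0,0.4]])

```text
time: 43.45
position: [0.5161, 0.2562, 0.1794]
tool_rot: [0.996, 0.085, -0.025, -0.003]
ft_force: [-0.3, -0.7, -0.1]
grip_width: 0.0522
```

Run:
```python
from meas import *
where(.5156,.2654,10)
c=shot("top"); cv2.imwrite("pics/t15.png",cv2.cvtColor(np.asarray(c["pixels"]),cv2.COLOR_RGB2BGR))
for b in blades(c):
    w=ray(c,b[1],.058)[0]; v=w[:2]-[.5385,.1354]; n=v+.032*v/np.hypot(*v)
    print(*b[:5],"| at bed h: r",np.hypot(*v).round(4),"ang",np.degrees(np.arctan2(v[1],v[0])).round(1))
```

```text
t 43.45 pos [0.5161 0.2562 0.1794] jaw 9.8 tilt [-0.05   0.002] F [-0.3 -0.7 -0.1] w 0.0522 GO cm [-0.05  0.92] spin 0.2
51 [400.9 159. ] [ 0.6859 -0.4434] 51.8 51.2 | at bed h: r 0.5821 ang -76.4
53 [215.6 183. ] [0.6103 0.1024] -32.8 -32.8 | at bed h: r 0.0737 ang -29.7
87 [377.7 199.2] [ 0.5652 -0.3705] -8.3 -7.3 | at bed h: r 0.4955 ang -87.6
92 [226.5 201.4] [0.5556 0.0694] -78.1 -74.3 | at bed h: r 0.0694 ang -80.8
57 [105.9 208.1] [0.5334 0.4216] -2.4 35.5 | at bed h: r 0.273 ang 92.2
88 [349.4 224.4] [ 0.4912 -0.2863] -24.8 -24.1 | at bed h: r 0.4167 ang -97.1
```

Call:
carry_out(steps=[[[0,0.8,-1],0,0.4],[[0,0.3,-2],0,0.4],[[0,0,-2.3],0,0.4],[[0,0,-1.3],0,0.4],[[0,0,0],0,0.4]])

```text
time: 44.0
position: [0.5184, 0.2638, 0.11]
tool_rot: [0.996, 0.081, -0.024, -0.003]
ft_force: [0.3, -0.1, -0.5]
grip_width: 0.0522
```

```bash
python3 arc.py 100 1
```

```text
t 44.0 pos [0.5184 0.2638 0.11  ] F [ 0.3 -0.1 -0.5] w 0.0522 ang 98.89 r 0.1299
[-0.28, 0.16]
```

Call:
carry_out(steps=[[[-0.25,0.15,0.2],0,1],[[0,0,0],0,1],[[0,0,0],0,1],[[0,0,0],0,1],[[0,0,0],0,1],[[0,0,0],0,1],[[0,0,0.7],0,1],[[0,0,0.6],0,1],[[0,0,0],0,1]], squeeze=30)

```text
time: 44.9
position: [0.5169, 0.2648, 0.1264]
tool_rot: [0.997, 0.08, -0.022, -0.003]
ft_force: [1.4, 0.3, -8.5]
grip_width: 0.0231
```

```bash
python3 arc.py 150 12
```

```text
t 44.9 pos [0.5169 0.2648 0.1264] F [ 1.4  0.3 -8.5] w 0.0231 ang 99.48 r 0.1312
[-0.96, -0.11]
[-0.93, -0.26]
[-0.91, -0.33]
[-0.88, -0.4]
[-0.85, -0.46]
[-0.82, -0.52]
[-0.78, -0.58]
[-0.73, -0.64]
[-0.68, -0.69]
[-0.63, -0.74]
[-0.57, -0.78]
[-0.52, -0.82]
```

Call:
carry_out(steps=[[[-1,-0.15,0],0,1],[[-0.95,-0.25,0],0,1],[[-0.9,-0.35,0],0,1],[[-0.9,-0.4,0],0,1],[[-0.85,-0.45,0],0,1],[[-0.8,-0.5,0],0,1],[[-0.8,-0.6,0],0,1],[[-0.75,-0.65,0],0,1],[[-0.65,-0.7,0],0,1],[[0,0,0],0,1]])

```text
time: 45.9
position: [0.4367, 0.2189, 0.1269]
tool_rot: [0.997, 0.081, -0.019, -0.002]
ft_force: [1.8, -2.8, -8.7]
grip_width: 0.0233
```

```bash
python3 arc.py 150 2
```

```text
t 45.9 pos [0.4367 0.2189 0.1269] F [ 1.8 -2.8 -8.7] w 0.0233 ang 140.64 r 0.1317
[-0.67, -0.84]
[-0.58, -0.91]
```

Call:
carry_out(steps=[[[-0.65,-0.85,0],0,1],[[-0.55,-0.85,0],0,1],[[0,0,0],0,1]])

```text
time: 46.2
position: [0.424, 0.2004, 0.1272]
tool_rot: [0.997, 0.08, -0.019, -0.002]
ft_force: [3.1, -2.2, -8.5]
grip_width: 0.0235
```

```bash
python3 arc.py 150 1
```

```text
t 46.2 pos [0.424  0.2004 0.1272] F [ 3.1 -2.2 -8.5] w 0.0235 ang 150.42 r 0.1317
[0.02, 0.1]
```

Call:
carry_out(steps=[[[0,0.1,-0.6],0,1],[[0,0,-0.6],0,1],[[0,0,-0.5],0,1],[[0,0,0],0,1]])

```text
time: 46.6
position: [0.4257, 0.2021, 0.1132]
tool_rot: [0.997, 0.079, -0.016, -0.003]
ft_force: [-1.0, -1.0, -5.1]
grip_width: 0.0235
```

```bash
python3 arc.py 150 1
```

```text
t 46.6 pos [0.4257 0.2021 0.1132] F [-1.  -1.  -5.1] w 0.0235 ang 149.41 r 0.131
[-0.15, -0.07]
```

Call:
carry_out(steps=[[[0,0,-0.2],0,0.4],[[0,0,0],0,0.4],[[0,0,3],0,0.4],[[0,0,4],0,0.4],[[0.4,-3.5,0.5],6,0.4],[[0.4,-4.4,0],6,0.4],[[0.4,-4.4,0],6,0.4],[[0.4,-4.4,0],6,0.4],[[0.4,-4.4,0],6,0.4],[[0.4,-4.4,0],6,0.4]])

```text
time: 47.6
position: [0.4428, -0.053, 0.187]
tool_rot: [0.916, 0.4, -0.023, 0.001]
ft_force: [-0.3, 0.3, -0.6]
grip_width: 0.0523
```

Call:
carry_out(steps=[[[0.4,-4.4,-1],6,0.4],[[0.4,-4.4,-1],6,0.4],[[0.4,-4.4,-1],6,0.4],[[0.4,-4,-1],2,0.4],[[0,-2.5,-1],0,0.4],[[0,-1,-1],0,0.4],[[0,0,-1],0,0.4],[[0,0,0],0,0.4],[[0,0,0],0,0.4]])

```text
time: 48.5
position: [0.4564, -0.2677, 0.1111]
tool_rot: [0.83, 0.557, -0.021, -0.0]
ft_force: [-0.7, -0.3, -0.9]
grip_width: 0.0519
```

Run:
```python
from meas import *
where(.4913,-.2861,65)
c=shot("top")
for b in blades(c): print(*b[:5])
```

```text
t 48.5 pos [ 0.4564 -0.2677  0.1111] jaw 67.8 tilt [-0.036 -0.023] F [-0.7 -0.3 -0.9] w 0.0519 GO cm [ 3.49 -1.84] spin -2.8
54 [400.9 159. ] [ 0.6859 -0.4434] 50.6 49.9
49 [193.6 180.7] [0.6166 0.1675] 16.8 16.8
49 [215.  184.8] [0.6048 0.1042] -30.2 -30.2
```

Call:
carry_out(steps=[[[1.3,-0.7,-2.2],-1.4,0.4],[[1.3,-0.7,-2.2],-1.4,0.4],[[0.9,-0.5,-1.5],0,0.4],[[0,0,0],0,0.4],[[0,0,0],0,0.4]])

```text
time: 49.05
position: [0.4935, -0.2802, 0.0541]
tool_rot: [0.842, 0.54, -0.021, -0.0]
ft_force: [0.2, -0.3, 0.8]
grip_width: 0.0521
```

```bash
python3 -c "
from meas import *
where(.4913,-.2861,65)"
```

```text
t 49.05 pos [ 0.4935 -0.2802  0.0541] jaw 65.3 tilt [-0.036 -0.022] F [ 0.2 -0.3  0.8] w 0.0521 GO cm [-0.22 -0.59] spin -0.3
```

Call:
carry_out(steps=[[[-0.3,-0.5,-1.3],0,0.4],[[-0.1,-0.2,-1.3],0,0.4],[[0,0,0],0,0.4],[[0,0,0],0,0.4]])

```text
time: 49.45
position: [0.4884, -0.2864, 0.0285]
tool_rot: [0.841, 0.54, -0.021, 0.0]
ft_force: [-0.4, -0.6, 0.8]
grip_width: 0.0523
```

```bash
python3 -c "
from meas import *
where(.4913,-.2861,65)"
```

```text
t 49.45 pos [ 0.4884 -0.2864  0.0285] jaw 65.4 tilt [-0.035 -0.023] F [-0.4 -0.6  0.8] w 0.0523 GO cm [0.29 0.03] spin -0.4
```

Call:
carry_out(steps=[[[0.1,0,0],0,1],[[0,0,0],0,1],[[0,0,0],0,1],[[0,0,0],0,1],[[0,0,0],0,1],[[0,0,0],0,1],[[0,0,0],0,1],[[0,0,0],0,1]], squeeze=45)

```text
time: 50.25
position: [0.4897, -0.2866, 0.0295]
tool_rot: [0.841, 0.54, -0.021, 0.001]
ft_force: [-0.6, -0.1, -0.1]
grip_width: 0.0114
```

Call:
carry_out(steps=[[[0,0,2],0,1],[[0,0,4],0,1],[[0,0,3.5],0,1],[[0,0,1],0,1],[[0,0,0],0,1]])

```text
time: 50.75
position: [0.4876, -0.2851, 0.1348]
tool_rot: [0.841, 0.54, -0.022, -0.002]
ft_force: [0.2, 0.5, -1.5]
grip_width: 0.0116
```

```bash
python3 place.py -2
```

```text
t 50.75 pos [ 0.4876 -0.2851  0.1348] jaw 65.4 tilt [-0.039 -0.019] F [ 0.2  0.5 -1.5] w 0.0116 GO cm [ 6.29 35.25] spin -55.4
```

Call:
carry_out(steps=[[[0.7,3.5,0],-6.2,1],[[0.8,4.2,0],-6.2,1],[[0.8,4.2,0],-6.2,1],[[0.8,4.2,0],-6.2,1],[[0.8,4.2,0],-6.2,1],[[0.8,4.2,0],-6.2,1],[[0.8,4.2,0],-6.2,1],[[0.8,3.6,0],-6.2,1],[[0.5,2,0],-6.2,1],[[0,0,0],0,1]])

```text
time: 51.75
position: [0.5486, 0.0701, 0.1176]
tool_rot: [0.998, 0.06, -0.028, -0.018]
ft_force: [-1.0, -0.4, -1.5]
grip_width: 0.0117
```

```bash
python3 place.py -1.5
```

```text
t 51.75 pos [0.5486 0.0701 0.1176] jaw 6.9 tilt [-0.058  0.032] F [-1.  -0.4 -1.5] w 0.0117 GO cm [ 0.2  -0.31] spin 3.1
```

Call:
carry_out(steps=[[[0.3,-0.3,-1.6],3,1],[[0,0,-1.6],0,1],[[0,0,0],0,1],[[0,0,0],0,1]])

```text
time: 52.15
position: [0.5483, 0.0659, 0.0798]
tool_rot: [0.995, 0.09, -0.033, -0.017]
ft_force: [-0.7, -0.2, -1.6]
grip_width: 0.0114
```

```bash
python3 place.py -1.5
```

```text
t 52.15 pos [0.5483 0.0659 0.0798] jaw 10.5 tilt [-0.069  0.027] F [-0.7 -0.2 -1.6] w 0.0114 GO cm [0.23 0.11] spin -0.5
```

Call:
carry_out(steps=[[[0.3,0.15,0],-0.5,1],[[0,0,0],0,1],[[0,0,0],0,1]])

```text
time: 52.45
position: [0.5517, 0.0661, 0.0802]
tool_rot: [0.996, 0.085, -0.033, -0.017]
ft_force: [-0.6, -0.7, -1.8]
grip_width: 0.0113
```

```bash
python3 place.py -1.5
```

```text
t 52.45 pos [0.5517 0.0661 0.0802] jaw 9.8 tilt [-0.068  0.028] F [-0.6 -0.7 -1.8] w 0.0113 GO cm [-0.11  0.09] spin 0.2
```

Aligned (x includes the tilt compensation). Lowering to the bed height, TCP ≈ 0.0695.

Call:
carry_out(steps=[[[0,0.05,-0.5],0,1],[[0,0,-0.5],0,1],[[0,0,-0.2],0,1]])

```text
time: 52.75
position: [0.5527, 0.0665, 0.0695]
tool_rot: [0.996, 0.085, -0.031, -0.017]
ft_force: [-2.9, 0.8, 15.8]
grip_width: 0.0111
```

```bash
python3 place.py -1.5
```

```text
t 52.75 pos [0.5527 0.0665 0.0695] jaw 9.9 tilt [-0.065  0.028] F [-2.9  0.8 15.8] w 0.0111 GO cm [-0.22  0.04] spin 0.1
```

Call:
carry_out(steps=[[[0,0,0],0,0.5],[[0,0,0],0,0.5],[[0,0,0],0,0.5],[[0,0,2],0,0.5],[[0,0,4],0,0.5],[[0,0,4.5],0,0.5],[[-2.4,2.5,0],0,0.4],[[-2.4,2.5,0],0,0.4],[[-2.4,2.5,0],0,0.4],[[-2.4,2.5,0],0,0.4]])

```text
time: 53.75
position: [0.4594, 0.166, 0.1785]
tool_rot: [0.996, 0.082, -0.027, -0.016]
ft_force: [0.6, 0.8, -0.7]
grip_width: 0.0517
```

Call:
carry_out(steps=[[[-2.2,2.3,0],0,0.4],[[-0.7,0.8,0],0,0.4],[[0,0,0],0,0.4],[[0,0,0],0,0.4]])

```text
time: 54.15
position: [0.4263, 0.1998, 0.1788]
tool_rot: [0.996, 0.084, -0.027, -0.016]
ft_force: [0.1, -0.6, 0.4]
grip_width: 0.0522
```

```bash
cat > chk.py <<'E'
from meas import *
c=shot("top")
for b in blades(c):
    w=ray(c,b[1],.058)[0]; v=w[:2]-[.5385,.1354]
    print(*b[:5],"| bed h: r",np.hypot(*v).round(4),"ang",np.degrees(np.arctan2(v[1],v[0])).round(1))
E
python3 -c "
from meas import *
where(.4242,.2014,10)"; python3 chk.py
```

```text
t 54.15 pos [0.4263 0.1998 0.1788] jaw 9.7 tilt [-0.057  0.027] F [ 0.1 -0.6  0.4] w 0.0522 GO cm [-0.21  0.16] spin 0.3
50 [400.8 159. ] [ 0.686  -0.4431] 51.1 50.3 | bed h: r 0.5819 ang -76.3
52 [193.5 181. ] [0.6159 0.1676] 15.7 15.7 | bed h: r 0.0743 ang 21.1
50 [215.  184.7] [0.6052 0.1039] -30.4 -30.4 | bed h: r 0.0686 ang -30.6
87 [377.7 199.2] [ 0.5652 -0.3705] -8.3 -7.1 | bed h: r 0.4955 ang -87.6
96 [228.2 200.9] [0.5572 0.0645] -82.8 -77.6 | bed h: r 0.0744 ang -80.2
```

Call:
carry_out(steps=[[[-0.2,0.15,-1],0,0.4],[[0,0,-2],0,0.4],[[0,0,-2.3],0,0.4],[[0,0,-1.1],0,0.4],[[0,0,0],0,0.4],[[0,0,0],0,0.4]])

```text
time: 54.8
position: [0.4308, 0.1972, 0.11]
tool_rot: [0.996, 0.08, -0.024, -0.016]
ft_force: [-0.9, -0.0, 0.7]
grip_width: 0.0524
```

Call:
carry_out(steps=[[[0,0,0],0,1],[[0,0,0],0,1],[[0,0,0],0,1],[[0,0,0],0,1],[[0,0,0],0,1],[[0,0,0],0,1],[[0,0,0.7],0,1],[[0,0,0.6],0,1],[[0,0,0],0,1]], squeeze=30)

```text
time: 55.7
position: [0.4273, 0.1961, 0.1241]
tool_rot: [0.996, 0.08, -0.028, -0.015]
ft_force: [-2.0, -0.6, -7.7]
grip_width: 0.0234
```

```bash
python3 arc.py 200 12
```

```text
t 55.7 pos [0.4273 0.1961 0.1241] F [-2.  -0.6 -7.7] w 0.0234 ang 151.34 r 0.1267
[-0.89, -0.58]
[-0.36, -0.86]
[-0.3, -0.89]
[-0.23, -0.9]
[-0.17, -0.92]
[-0.1, -0.93]
[-0.04, -0.93]
[0.03, -0.93]
[0.09, -0.93]
[0.16, -0.92]
[0.22, -0.91]
[0.29, -0.89]
```

Call:
carry_out(steps=[[[-0.45,-0.85,0],0,1],[[-0.4,-0.9,0],0,1],[[-0.3,-0.9,0],0,1],[[-0.25,-0.95,0],0,1],[[-0.15,-0.95,0],0,1],[[-0.1,-0.95,0],0,1],[[-0.05,-0.95,0],0,1],[[0,-0.95,0],0,1],[[0.1,-0.95,0],0,1],[[0,0,0],0,1]])

```text
time: 56.7
position: [0.4107, 0.1047, 0.1239]
tool_rot: [0.996, 0.079, -0.027, -0.015]
ft_force: [-1.4, -1.0, -8.6]
grip_width: 0.0232
```

```bash
python3 -c "
from meas import *
where(.4158,.0845,10)"; python3 arc.py
```

```text
t 56.7 pos [0.4107 0.1047 0.1239] jaw 9.1 tilt [-0.055  0.027] F [-1.4 -1.  -8.6] w 0.0232 GO cm [ 0.51 -2.02] spin 0.9
t 56.7 pos [0.4107 0.1047 0.1239] F [-1.4 -1.  -8.6] w 0.0232 ang -166.5 r 0.1314
```

Call:
carry_out(steps=[[[0.2,-0.95,0],0,1],[[0.25,-0.9,0],0,1],[[0,0,0],0,1]])

```text
time: 57.0
position: [0.4161, 0.0844, 0.124]
tool_rot: [0.996, 0.079, -0.026, -0.015]
ft_force: [-0.3, -0.9, -8.0]
grip_width: 0.0232
```

Call:
carry_out(steps=[[[0,0,-0.5],0,1],[[0,0,-0.6],0,1],[[0,0,-0.4],0,1],[[0,0,0],0,1]])

```text
time: 57.4
position: [0.4166, 0.0843, 0.1103]
tool_rot: [0.996, 0.08, -0.026, -0.015]
ft_force: [-2.1, -2.2, -6.0]
grip_width: 0.0232
```

```bash
python3 -c "
from meas import *
where(.4158,.0845,10)"
```

```text
t 57.4 pos [0.4166 0.0843 0.1103] jaw 9.2 tilt [-0.053  0.026] F [-2.1 -2.2 -6. ] w 0.0232 GO cm [-0.08  0.02] spin 0.8
```

Call:
carry_out(steps=[[[0,0,0],0,0.4],[[0,0,0],0,0.4],[[0,0,3],0,0.4],[[0,0,4],0,0.4],[[1.3,-3.5,0.5],6.4,0.4],[[1.3,-4.2,0],6.4,0.4],[[1.3,-4.2,0],6.4,0.4],[[1.3,-4.2,0],6.4,0.4],[[1.3,-4.2,0],6.4,0.4],[[1.3,-4.2,0],6.4,0.4]])

```text
time: 58.4
position: [0.4991, -0.1631, 0.1907]
tool_rot: [0.907, 0.42, -0.025, -0.004]
ft_force: [0.3, 0.9, -0.3]
grip_width: 0.0519
```

Call:
carry_out(steps=[[[1.3,-4.2,-1],6.4,0.4],[[1.3,-4.2,-1],6.4,0.4],[[1.3,-4.2,-1],6.4,0.4],[[1.3,-4.2,-1],6.4,0.4],[[1.3,-2.2,-1],6.4,0.4],[[0.6,-0.8,-1],0,0.4],[[0,0,-1],0,0.4],[[0,0,0],0,0.4],[[0,0,0],0,0.4]])

```text
time: 59.3
position: [0.5762, -0.3736, 0.1172]
tool_rot: [0.752, 0.659, -0.021, 0.007]
ft_force: [0.7, -0.2, -0.4]
grip_width: 0.0525
```

```bash
python3 -c "
from meas import *
where(.5652,-.3705,82.5)"; python3 chk.py
```

```text
t 59.3 pos [ 0.5762 -0.3736  0.1172] jaw 82.5 tilt [-0.022 -0.037] F [ 0.7 -0.2 -0.4] w 0.0525 GO cm [-1.1   0.31] spin 0.0
45 [194.7 183.2] [0.6092 0.164 ] 20.5 20.5 | bed h: r 0.0671 ang 20.1
51 [215.3 183.7] [0.6082 0.1033] -32.0 -32.0 | bed h: r 0.0715 ang -30.0
52 [177.3 196.8] [0.5684 0.2136] 66.9 66.9 | bed h: r 0.0751 ang 71.9
```

Call:
carry_out(steps=[[[-0.5,0.2,-2.5],0,0.4],[[-0.4,0.1,-2.5],0,0.4],[[-0.2,0,-1.5],0,0.4],[[0,0,0],0,0.4],[[0,0,0],0,0.4]])

```text
time: 59.85
position: [0.5663, -0.3649, 0.0562]
tool_rot: [0.751, 0.66, -0.02, 0.009]
ft_force: [0.1, 0.4, -0.2]
grip_width: 0.0519
```

```bash
python3 -c "
from meas import *
where(.5652,-.3705,82.5)"
```

```text
t 59.85 pos [ 0.5663 -0.3649  0.0562] jaw 82.7 tilt [-0.019 -0.04 ] F [ 0.1  0.4 -0.2] w 0.0519 GO cm [-0.11 -0.56] spin -0.2
```

Call:
carry_out(steps=[[[-0.1,-0.35,-1.4],0,0.4],[[0,-0.25,-1.35],0,0.4],[[0,0,0],0,0.4],[[0,0,0],0,0.4]])

```text
time: 60.25
position: [0.5672, -0.3719, 0.0298]
tool_rot: [0.75, 0.661, -0.02, 0.012]
ft_force: [-0.5, -0.2, 1.1]
grip_width: 0.0523
```

Call:
carry_out(steps=[[[0,0,0],0,1],[[0,0,0],0,1],[[0,0,0],0,1],[[0,0,0],0,1],[[0,0,0],0,1],[[0,0,0],0,1],[[0,0,0],0,1],[[0,0,0],0,1]], squeeze=45)

```text
time: 61.05
position: [0.5677, -0.3724, 0.031]
tool_rot: [0.751, 0.66, -0.02, 0.012]
ft_force: [-0.7, 0.3, -0.1]
grip_width: 0.0114
```

```bash
python3 -c "
from meas import *
where(.5652,-.3705,82.5)"; python3 place.py
```

```text
t 61.05 pos [ 0.5677 -0.3724  0.031 ] jaw 82.7 tilt [-0.013 -0.044] F [-0.7  0.3 -0.1] w 0.0114 GO cm [-0.25  0.19] spin -0.2
t 61.05 pos [ 0.5677 -0.3724  0.031 ] jaw 82.7 tilt [-0.013 -0.044] F [-0.7  0.3 -0.1] w 0.0114 GO cm [-1.68 43.79] spin -72.7
```

Call:
carry_out(steps=[[[0,0,2],0,1],[[0,0,4],0,1],[[0,0,4],0,1],[[0,0,0],0,1],[[-0.1,3,0.1],-6.3,1],[[-0.1,4.1,0.1],-6.3,1],[[-0.1,4.1,0.1],-6.3,1],[[-0.1,4.1,0.1],-6.3,1],[[-0.1,4.1,0.1],-6.3,1],[[-0.1,4.1,0.1],-6.3,1]])

```text
time: 62.05
position: [0.5578, -0.1359, 0.1349]
tool_rot: [0.931, 0.365, -0.024, 0.004]
ft_force: [0.5, 0.8, -0.8]
grip_width: 0.0113
```

Call:
carry_out(steps=[[[-0.1,4.1,0.1],-6.3,1],[[-0.1,4.1,0.1],-6.3,1],[[-0.1,4.1,0.1],-6.3,1],[[-0.1,3.8,0.1],-6.3,1],[[0,2.3,0],-6.3,1],[[0,0,0],0,1],[[0,0,0],0,1]])

```text
time: 62.75
position: [0.5478, 0.0613, 0.1335]
tool_rot: [0.996, 0.09, -0.029, -0.005]
ft_force: [1.0, -0.3, -0.4]
grip_width: 0.0116
```

```bash
python3 place.py 2.5
```

```text
t 62.75 pos [0.5478 0.0613 0.1335] jaw 10.4 tilt [-0.058  0.004] F [ 1.  -0.3 -0.4] w 0.0116 GO cm [0.34 0.17] spin -0.4
```

Call:
carry_out(steps=[[[0.5,0.2,-2.4],0,1],[[0.2,0.1,-2.4],-0.3,1],[[0,0,0],0,1],[[0,0,0],0,1]])

```text
time: 63.15
position: [0.556, 0.0599, 0.0841]
tool_rot: [0.996, 0.088, -0.028, -0.004]
ft_force: [0.2, 0.4, -1.0]
grip_width: 0.0116
```

```bash
python3 place.py 2.5
```

```text
t 63.15 pos [0.556  0.0599 0.0841] jaw 10.1 tilt [-0.057  0.003] F [ 0.2  0.4 -1. ] w 0.0116 GO cm [-0.47  0.31] spin -0.1
```

Call:
carry_out(steps=[[[-0.35,0.35,-0.2],0,1],[[0,0,0],0,1],[[0,0,0],0,1]])

```text
time: 63.45
position: [0.5531, 0.0619, 0.084]
tool_rot: [0.996, 0.087, -0.027, -0.003]
ft_force: [-0.4, -0.0, -0.3]
grip_width: 0.0112
```

```bash
python3 place.py 2.5
```

```text
t 63.45 pos [0.5531 0.0619 0.084 ] jaw 10.0 tilt [-0.054  0.002] F [-0.4 -0.  -0.3] w 0.0112 GO cm [-0.18  0.11] spin -0.0
```

Call:
carry_out(steps=[[[-0.1,0.1,-0.5],0,1],[[0,0,-0.5],0,1],[[0,0,-0.3],0,1]])

```text
time: 63.75
position: [0.553, 0.0629, 0.0719]
tool_rot: [0.996, 0.087, -0.025, -0.003]
ft_force: [-0.4, -0.4, -0.8]
grip_width: 0.0114
```

```bash
python3 place.py 2.5
```

```text
t 63.75 pos [0.553  0.0629 0.0719] jaw 10.1 tilt [-0.05   0.002] F [-0.4 -0.4 -0.8] w 0.0114 GO cm [-0.17  0.01] spin -0.1
```

Call:
carry_out(steps=[[[0,0,-0.15],0,1],[[0,0,0],0,0.5],[[0,0,0],0,0.5],[[0,0,0],0,0.5],[[0,0,2],0,0.5],[[0,0,4],0,0.5],[[0,0,4.2],0,0.5],[[-2.4,0.5,0],0,0.4],[[-3,0.6,0],0,0.4],[[-3,0.6,0],0,0.4]])

```text
time: 64.75
position: [0.4723, 0.0792, 0.1757]
tool_rot: [0.996, 0.087, -0.021, -0.002]
ft_force: [-0.7, 0.4, -0.3]
grip_width: 0.051
```

Call:
carry_out(steps=[[[-3,0.6,0],0,0.4],[[-2,0.4,0],0,0.4],[[0,0,0],0,0.4],[[0,0,0],0,0.4]])

```text
time: 65.15
position: [0.4162, 0.0903, 0.176]
tool_rot: [0.996, 0.087, -0.023, -0.003]
ft_force: [0.6, 0.3, 0.4]
grip_width: 0.0527
```

```bash
python3 -c "
from meas import *
where(.4152,.0903,10)"; python3 chk.py
```

```text
t 65.15 pos [0.4162 0.0903 0.176 ] jaw 10.1 tilt [-0.046  0.001] F [0.6 0.3 0.4] w 0.0527 GO cm [-0.1 -0. ] spin -0.1
52 [400.7 159. ] [ 0.686 -0.443] 49.0 49.8 | bed h: r 0.5816 ang -76.3
48 [194.5 183.1] [0.6096 0.1645] 20.8 20.8 | bed h: r 0.0676 ang 20.5
50 [215.2 183.6] [0.6085 0.1035] -31.3 -31.3 | bed h: r 0.0716 ang -29.7
52 [177.5 196.9] [0.568  0.2132] 67.1 67.1 | bed h: r 0.0745 ang 71.9
100 [228.6 201. ] [0.557  0.0632] -82.7 -54.1 | bed h: r 0.0755 ang -80.6
```

```bash
python3 -c "
from meas import *
c=shot('top'); save(c,'p15.png',(155,160,255,240),7)"
```

Call:
carry_out(steps=[[[-0.2,0,-1],0,0.4],[[-0.1,0.1,-2],0,0.4],[[-0.1,0.1,-2.3],0,0.4],[[0,0.1,-0.9],0,0.4],[[0,0,0],0,0.4],[[0,0,0],0,0.4]])

```text
time: 65.85
position: [0.4237, 0.0915, 0.1123]
tool_rot: [0.996, 0.086, -0.017, -0.002]
ft_force: [0.8, 0.2, 0.3]
grip_width: 0.0524
```

Call:
carry_out(steps=[[[0,0,0],0,1],[[0,0,0],0,1],[[0,0,0],0,1],[[0,0,0],0,1],[[0,0,0],0,1],[[0,0,0],0,1],[[0,0,0.7],0,1],[[0,0,0.6],0,1],[[0,0,0],0,1]], squeeze=30)

```text
time: 66.75
position: [0.4154, 0.0914, 0.127]
tool_rot: [0.996, 0.087, -0.025, -0.002]
ft_force: [-1.4, -0.5, -8.6]
grip_width: 0.0233
```

```bash
python3 arc.py 0 40
```

```text
t 66.75 pos [0.4154 0.0914 0.127 ] F [-1.4 -0.5 -8.6] w 0.0233 ang -160.34 r 0.1308
[0.22, -0.9]
[0.4, -0.83]
[0.46, -0.8]
[0.51, -0.77]
[0.56, -0.73]
[0.61, -0.69]
[0.66, -0.64]
[0.7, -0.6]
[0.74, -0.55]
[0.78, -0.49]
[0.81, -0.44]
[0.84, -0.38]
[0.87, -0.32]
[0.89, -0.26]
[0.9, -0.2]
[0.91, -0.13]
[0.92, -0.07]
[0.92, -0.0]
[0.92, 0.06]
[0.91, 0.13]
[0.9, 0.19]
[0.89, 0.25]
[0.87, 0.31]
[0.84, 0.37]
[0.82, 0.43]
[0.78, 0.49]
[0.75, 0.54]
[0.71, 0.59]
[0.67, 0.64]
[0.62, 0.69]
[0.57, 0.73]
[0.52, 0.76]
[0.46, 0.8]
[0.41, 0.83]
[0.35, 0.86]
[0.29, 0.88]
[0.22, 0.9]
[0.16, 0.91]
[0.1, 0.92]
[0.03, 0.92]
```

View pics/p15.png

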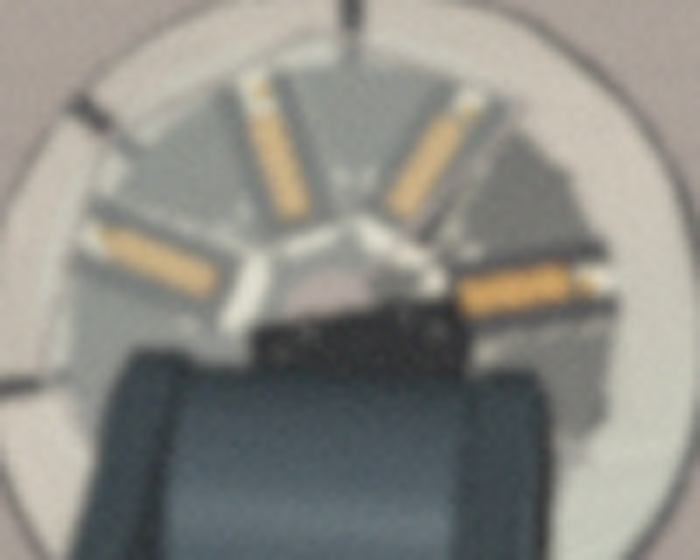

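Top crop: all four blades lie straight in their beds with the pins showing in the notches: (95,240), (260,90), (468,98), (585,285). The knob is gripped and drawn. Now I swing it back from 200° towards 0° (decreasing angle, away from the stop).

Call:
carry_out(steps=[[[-0.35,1.1,0],0,1],[[-0.25,1.1,0],0,1],[[-0.15,1.15,0],0,1],[[-0.05,1.15,0],0,1],[[0.05,1.15,0],0,1],[[0.15,1.15,0],0,1],[[0.25,1.1,0],0,1],[[0.35,1.1,0],0,1],[[0.45,1.05,0],0,1],[[0.55,1,0],0,1]])

```text
time: 67.75
position: [0.4294, 0.2106, 0.127]
tool_rot: [0.996, 0.088, -0.021, -0.001]
ft_force: [1.6, -3.2, -8.2]
grip_width: 0.0236
```

```bash
cat > back.py <<'E'
from arc import *
import sys
o=robot.get_obs(); p=o['position'][:2]; a=np.degrees(np.arctan2(*(p-AX)[::-1])); a=a+360 if a<-90 else a
t,n=float(sys.argv[1]),int(sys.argv[2]); print(round(o['time'],2),o['position'].round(4),o['ft_force'].round(1),o['grip_width'],"ang",a,"r",np.hypot(*(p-AX)))
for k in range(1,n+1):
    q=P(a+(t-a)*k/n); print(((q-p)*100).round(2).tolist(),end=" "); p=q
E
python3 back.py 100 10; python3 back.py 0 28
```

```text
67.75 [0.4294 0.2106 0.127 ] [ 1.6 -3.2 -8.2] 0.02357371722407751 ang 145.41179283520665 r 0.13249164846447883
[0.67, 0.81] [0.69, 0.78] [0.75, 0.73] [0.81, 0.67] [0.86, 0.6] [0.9, 0.53] [0.94, 0.46] [0.97, 0.38] [1.0, 0.3] [1.02, 0.22] 67.75 [0.4294 0.2106 0.127 ] [ 1.6 -3.2 -8.2] 0.02357371722407751 ang 145.41179283520665 r 0.13249164846447883
[0.76, 0.92] [0.81, 0.88] [0.88, 0.81] [0.95, 0.72] [1.01, 0.63] [1.07, 0.54] [1.11, 0.44] [1.15, 0.34] [1.17, 0.23] [1.19, 0.13] [1.2, 0.02] [1.19, -0.09] [1.18, -0.2] [1.16, -0.3] [1.12, -0.41] [1.08, -0.51] [1.03, -0.6] [0.97, -0.69] [0.91, -0.78] [0.83, -0.86] [0.75, -0.93] [0.66, -0.99] [0.57, -1.05] [0.47, -1.1] [0.37, -1.14] [0.27, -1.17] [0.16, -1.18] [0.05, -1.19]
```

Call:
carry_out(steps=[[[0.75,0.9,0],0,1],[[0.8,0.9,0],0,1],[[0.9,0.8,0],0,1],[[0.95,0.7,0],0,1],[[1,0.65,0],0,1],[[1.05,0.55,0],0,1],[[1.1,0.45,0],0,1],[[1.15,0.35,0],0,1],[[1.15,0.25,0],0,1],[[0,0,0],0,1]])

```text
time: 68.75
position: [0.5212, 0.2675, 0.1231]
tool_rot: [0.996, 0.089, -0.028, 0.004]
ft_force: [1.5, -2.8, -7.4]
grip_width: 0.0235
```

```bash
python3 back.py 0 20
```

```text
68.75 [0.5212 0.2675 0.1231] [ 1.5 -2.8 -7.4] 0.02350725800603617 ang 97.44856824676555 r 0.13319659722054808
[1.13, -0.02] [1.12, 0.0] [1.12, -0.09] [1.11, -0.19] [1.09, -0.28] [1.06, -0.37] [1.02, -0.46] [0.98, -0.55] [0.93, -0.63] [0.87, -0.7] [0.81, -0.78] [0.74, -0.84] [0.67, -0.9] [0.59, -0.96] [0.51, -1.0] [0.42, -1.04] [0.33, -1.07] [0.24, -1.1] [0.14, -1.11] [0.05, -1.12]
```

Call:
carry_out(steps=[[[1.1,-0.05,0.15],0,1],[[1.1,0,0.1],0,1],[[1.1,-0.1,0.05],0,1],[[1.1,-0.2,0.05],0,1],[[1.1,-0.3,0],0,1],[[1.05,-0.35,0],0,1],[[1,-0.45,0],0,1],[[1,-0.55,0],0,1],[[0.95,-0.65,0],0,1],[[0.85,-0.7,0],0,1]])

```text
time: 69.75
position: [0.6284, 0.2342, 0.1249]
tool_rot: [0.996, 0.088, -0.032, 0.001]
ft_force: [-1.1, 1.2, -7.6]
grip_width: 0.0235
```

```bash
python3 back.py 0 10
```

```text
69.75 [0.6284 0.2342 0.1249] [-1.1  1.2 -7.6] 0.023466818189695413 ang 47.689046191516105 r 0.13359529869522896
[0.67, -0.89] [0.71, -0.83] [0.64, -0.89] [0.57, -0.94] [0.49, -0.99] [0.4, -1.02] [0.32, -1.05] [0.23, -1.07] [0.14, -1.09] [0.05, -1.1]
```

Call:
carry_out(steps=[[[0.7,-0.85,0],0,1],[[0.7,-0.85,0],0,1],[[0.65,-0.9,0],0,1],[[0.55,-0.95,0],0,1],[[0.5,-1,0],0,1],[[0.4,-1,0],0,1],[[0.3,-1.05,0],0,1],[[0.25,-1.05,0],0,1],[[0.1,-0.5,0],0,1],[[0,0,0],0,1]])

```text
time: 70.75
position: [0.6721, 0.1427, 0.1239]
tool_rot: [0.996, 0.087, -0.035, 0.001]
ft_force: [-1.4, 1.1, -7.4]
grip_width: 0.0233
```

```bash
python3 back.py 0 2; python3 back.py 0 1
```

```text
70.75 [0.6721 0.1427 0.1239] [-1.4  1.1 -7.4] 0.02331284817192433 ang 3.1301059256096875 r 0.133780284831387
[-0.16, -0.37] [0.0, -0.36] 70.75 [0.6721 0.1427 0.1239] [-1.4  1.1 -7.4] 0.02331284817192433 ang 3.1301059256096875 r 0.133780284831387
[-0.16, -0.73]
```

Call:
carry_out(steps=[[[0,-0.35,0],0,1],[[0,-0.28,0],0,1],[[0,0,0],0,1],[[0,0,-0.5],0,1],[[0,0,-0.5],0,1],[[0,0,-0.4],0,1],[[0,0,0],0,1]])

```text
time: 71.45
position: [0.6725, 0.1366, 0.1139]
tool_rot: [0.996, 0.088, -0.034, 0.002]
ft_force: [-3.3, -0.5, -5.0]
grip_width: 0.0235
```

```bash
python3 back.py 0 1
```

```text
71.45 [0.6725 0.1366 0.1139] [-3.3 -0.5 -5. ] 0.023482837610880426 ang 0.5141770108559439 r 0.13399200977323494
[-0.2, -0.12]
```

Call:
carry_out(steps=[[[0,0,-0.2],0,1],[[0,0,0],0,0.4],[[0,0,0],0,0.4],[[0,0,0],0,0.4],[[0,0,2],0,0.4],[[0,0,4],0,0.4],[[0,0,4],0,0.4],[[-1,-4,0],0,0.4],[[-1,-4,0],0,0.4],[[-1,-4,0],0,0.4]])

```text
time: 72.45
position: [0.6516, 0.0198, 0.2211]
tool_rot: [0.995, 0.093, -0.021, 0.003]
ft_force: [0.3, -0.3, 1.2]
grip_width: 0.0523
```

Call:
carry_out(steps=[[[-1,-4,0],0,0.4],[[-1,-4,0],0,0.4],[[-1,-4,0],0,0.4],[[-1,-3,0],0,0.4],[[0,0,0],0,0.4],[[0,0,0],0,0.4],[[0,0,0],0,0.4]])

```text
time: 73.15
position: [0.6159, -0.1433, 0.2261]
tool_rot: [0.996, 0.09, -0.012, 0.007]
ft_force: [-0.7, 0.0, 0.6]
grip_width: 0.0519
```

```bash
python3 chk.py
python3 - <<'E'
from meas import *
for n in("top","scene"):
    c=shot(n); g=cv2.cvtColor(np.asarray(c["pixels"]),cv2.COLOR_RGB2GRAY)
    nn,l,st,ce=cv2.connectedComponentsWithStats(((g<45)*255).astype(np.uint8)); kp=proj(c,[[.6705,.1354,.103]])[0]
    print(n,"expected knob",kp.round(1),"raised 8mm",proj(c,[[.6705,.1354,.111]])[0].round(1),[(st[i][4],ce[i].round(1),ray(c,ce[i],.103)[0].round(4)) for i in range(1,nn) if np.hypot(*(ce[i]-kp))<25 and st[i][4]>10])
save(c,"p16.png",(235,145,345,235),7); print(robot.get_obs()['position'])
E
```

```text
52 [400.8 158.9] [ 0.6863 -0.4432] 53.9 53.9 | bed h: r 0.5819 ang -76.3
56 [176.6 201.2] [0.5553 0.2155] 79.3 79.3 | bed h: r 0.0737 ang 81.6
49 [222.9 222. ] [0.4953 0.0787] 47.0 47.0 | bed h: r 0.076 ang -128.6
top expected knob [201.6 155.8] raised 8mm [201.3 155.1] []
scene expected knob [298.4 206.8] raised 8mm [298.5 205. ] [(np.int32(51), array([299.2, 207.3]), array([0.6736, 0.1377, 0.103 ])), (np.int32(97), array([291.1, 229.2]), array([0.7735, 0.0907, 0.103 ]))]
[ 0.61572046 -0.14234235  0.22583242]
```

View pics/p16.png

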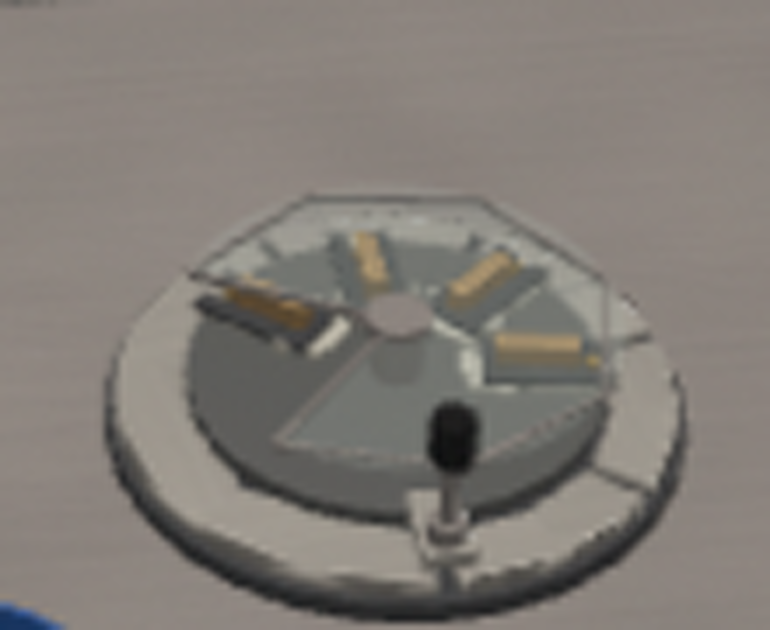

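The scene crop shows all four blades in their beds, the pin over the closed slot and the knob at its home height (row 207.3, expected 206.8 home and 205.0 raised). Handing in.

```bash
python3 -c "
from rig import robot
print(robot.hand_in())"
```

```text
the job is handed in; nothing more can be done
None
```

I put all four blades into beds 1 to 4, turned the carousel back to its closed slot, let the pin drop and handed the job in at about 73 s. The hand-in reports no verdict.

**Last checks that agree:**
- The final camera view shows the four blades lying in line in their beds and the pin over the closed slot.
- The knob sits at its home height: image row 207.3, against 206.8 expected for home and 205.0 for resting on the ring.
- The gripper is open and clear of everything. I never reached for the purple look-alike or the other kitchen things, but I did not measure them again at the end.

**Weaker points:**
- **Blades 3 and 4:** right after placing, these measured about 3 to 4.5 mm too far out. The limit is 6 mm, and with the notch over the pin a blade can sit at most 3.5 mm out.
- **Final blade readings:** only two of the four blades could be measured from the top camera at the end, both seen partly through the guard. They read 3 to 5 mm out, but those readings are rough. The knob could not be seen from the top either.
- **Force on blade 1:** while it was being seated, the measured force briefly reached 44 N. I took this as the blade pressing on its bed, not the gripper body touching something, which has a 40 N limit.
- **Tool tilt:** the tool slowly tilted, to about 8°, during the moves. I took that out partway through by shaking the arm.
- **One missed grip:** the first try at blade 2 failed because the fingers were still closing when I lifted, so I picked it up again.

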